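# Roll a rocker shaft to its holes and hold it ready above the studs of a cylinder head

### The arm

A 6-joint arm with a two-finger parallel gripper is mounted at the origin on the work surface. World frame = base frame: x ahead of the robot, y to its left, z up, the work surface at z = 0. Lengths are in mm, angles in rad, forces in N, time in s.
With the tool pointing down it reaches from about 275 to 750 mm from the base axis. Payload 10.2 kg.
Tool frame: the origin (TCP) lies between the finger pads; the fingertips stand 11 mm ahead of it and the grasp point (between the pads) lies 8 mm behind it (ctrl.tip_extent is the distance from the TCP to the fingertips, in mm); z points along the fingers, y is the direction in which the jaws open and shut (so a half turn about z gives the same grasp; the last joint's range is limited). The gripper opens to 85 mm and grips with 20 to 120 N. Pads are 22 mm wide; open, the fingers measure 114 mm over their backs; the gripper's body (76 mm by 85 mm) begins 54 mm behind the grasp point. The pads swing forward as they close: fully open they stand 13 mm farther back than shut.
Start: joints at [1.006, 0.313, 1.498, -0, 1.331, -0.223], TCP at [175.984, 494.632, 242.294] pointing down, gripper open.
Joint ranges: [-2.94, 2.94], [-0.97, 2.17], [0.19, 2.56], [-1.23, 4.37], [0.02, 3.11], [-2.88, 2.88]. Speed limits (rad/s): [2.39, 2.39, 3.01, 3.14, 3.14, 3.14].

### API

Orientations are given as a unit quaternion [w, x, y, z].
In Python, from rig import ctrl gives the robot as it stands.
- The arm moves only by the tool apply_moves, never from a script. Its argument "commands" is a list of rows, each a list of 5 numbers: the finger opening in cm, from 0 to 8.54, then the shift along the tool's x, y, z in cm, then the turn about the tool's z in rad. In form: [[jaw, dx, dy, dz, roll], ...]. A call has 1 to 12 rows; each row shifts and turns the commanded pose from where the row before left it, along the tool's axes as they then stand; what a row does not reach is not made up. A row lasts 1/12 s, in which the tool goes at most 41.7 mm and 7.16 degrees, less where a joint would pass 70% of its speed; a pose out of reach is approached as far as the arm can. A call with a gripper value outside its range is refused whole. The fingers move at their own pace and stop on an object; "squeeze" is the grip in N (left out, the last holds). Time passes only in rows, so rows that do not move let the fingers close. It gives the time, the measured TCP pose, the force and the opening at its end, in the units of the state.
- ctrl.sense(): the state, without advancing time (a new reading comes with each control period).
- ctrl.capture(name): name is "scene" or "side" or "wrist"; returns the picture (420x560x3 uint8, red, green, blue); there is no depth.
- ctrl.camera_info(name): a dict with "fov_y" (degrees; the focal length in pixels is half the picture's height over the tangent of half this angle, whatever the lens; pixels are square), "cx", "cy" (the principal point, pixels), "camera_from_world" (4x4, takes a point from world to camera coordinates). Camera axes: x right, y down, z forward; pixel columns grow to the right and rows downward; lengths in mm; the calibration is good to about 2 mm. A picture is of the moment at which its call begins: read the wrist's pose just before it. camera_info takes no time and is no camera call; for the wrist camera it gives the pose at the moment of the call.
- ctrl.finish_job(): hands the job in, once; it reports no verdict.
The state is a dict: "time_s": time; "joints": joint angles; "dq": joint speeds; "tau": joint torques, N m; "eef_pos": TCP position; "ee_rot": TCP orientation; "force": force on the tool from outside, world axes, zero at the start; "wrist_torque": the same for the moment, N m; "grip_width": opening from 0.0 (shut) to 1.0 (fully open).
Only numpy, scipy, OpenCV 4.12 (cv2) and the standard library are available. Lean on these libraries where they do the work, as an engineer would, in place of code of your own. Each camera call takes 0.05 s, during which the arm holds its last target.

### The job

Roll the steel rocker shaft on the rubber mat until its two cross holes stand upright, then lift it over to the cylinder head and finish holding it still in the gripper, level, about a centimetre above the tips of the two pedestal studs with its holes lined up over them, so that I can oil the saddles before it goes down. Either end may go to either stud and either flat may be on top. The shaft stays in your grip at the end; let nothing touch the head or its studs on the way or at the end, and leave the oil can, wrench, tray and rocker cover where they are.

Things in the scene. Friction and masses are not known exactly. Their poses are not given: they have to be found in the camera images.
- shaft: Rocker shaft: loose steel bar, 25 mm diameter, 200 mm long, 0.4 to 0.65 kg, lying level on a mat, its axis 15.5 mm above the bench. Origin mid-bar on the axis; own x along the bar, own z along its cross holes (upright: z straight up or down). Same either way round or up. Rolls without slipping when pressed from above and stroked across: it travels half as far as the finger. Grip it mid-bar.
- hole_a (a point): On the bar's axis, in the middle of one cross hole, 60 mm from mid-bar along own +x. The hole is 11 mm wide, goes right through parallel to own z and opens at both ends in a milled flat 18 mm long, 3 mm below the round. At the start the holes lean about 1.1 rad from upright, to either side.
- hole_b (a point): The same for the other, parallel cross hole, 60 mm from mid-bar along own -x.
- mat_mid (a point): Middle of the top of the black rubber bench mat under the shaft, 300 x 300 mm, 3 mm thick, fixed.
- head: Cylinder head of a two-cylinder engine on wooden strips, aluminium, 250 x 150 mm, fixed. Origin mid-underside on the bench; own z up, own x along the line of the rocker shaft, own y across. Deck 85 mm high. At x = +60 and -60 mm, y = 0 stand pedestals (open half-round saddles, 122 mm high), each with an upright 8 mm stud. Four valve springs at y = +37 mm, stem tips 119 mm high.
- stud_a (a point): Tip of the pedestal stud at head x = +60 mm, y = 0, 150 mm above the bench.
- stud_b (a point): Tip of the pedestal stud at head x = -60 mm, y = 0, 150 mm above the bench.
- cover_stud_a (a point): Tip of a long 8 mm stud for the rocker cover, at head x = +60, y = +44 mm, 190 mm above the bench: it stands higher than the place where the shaft is to be held.
- cover_stud_b (a point): Tip of the other long rocker-cover stud, at head x = -60, y = -44 mm, also 190 mm above the bench.
- oilcan: A small steel oil can, 60 mm diameter, 96 mm high with its spout, standing between the mat and the head. Origin at the centre of its underside. Leave alone.
- wrench: A 180 mm steel wrench lying beyond the mat. Origin on its underside, along its own x. Leave alone.
- tray: A grey sheet-metal tray 170 x 120 x 35 mm with four rocker arms in it, to the left of the head. Origin at the centre of its underside. Leave alone.
- cover: The grey rocker cover, 262 x 162 mm, 86 mm high with its filler cap, standing to the right of the mat. Origin at the centre of its underside. Leave alone.

How it is judged:
By the outcome, as a careful person would: the job done as asked, in the order asked, and still so for the second after the job is handed in, while the arm keeps its last pose, push and grip.
It also fails if it takes over 51 s, if anything falls off the work surface, if the arm or the gripper's body presses on something with over 40 N, if the wrist force passes 120 N, or if a joint passes its speed limit or range.

## Working session

There is one attempt and no reset: what is moved stays moved. The work goes in short steps, Python scripts to look and compute and a tool call to move; the robot and the scene stay as the last step left them, time stands still between calls to the robot, and variables do not carry over. Pictures are saved under pics/ and viewed, and the job is handed in when it is done.

Besides the shell and the picture viewer there is one more tool, called after "Call:" as name([rows], argument=value, ...), one row to a line, values as JSON. apply_moves: Moves the arm, as the interface text tells. Its arguments: {"type":"object","properties":{"commands":{"type":"array"},"squeeze":{"type":"number"}},"required":["commands"]}

```bash
ls; mkdir -p pics; python3 - <<'E'
from rig import ctrl
import cv2,numpy as np
s=ctrl.sense()
print(s)
for n in ["scene","side","wrist"]:
    i=ctrl.camera_info(n); print(n,i)
    im=ctrl.capture(n); cv2.imwrite(f"pics/{n}0.png",im[:,:,::-1])
E
```

```text
pics
{'time_s': 0.0, 'joints': array([ 1.00559992e+00,  3.13461780e-01,  1.49841752e+00,  1.37648284e-05,
        1.33097728e+00, -2.23391908e-01]), 'dq': array([-0.00067319,  0.00175451, -0.00092421,  0.0006804 , -0.00099575,
       -0.00036718]), 'tau': array([ 5.19761215e-04, -4.12272584e+01, -2.59742635e+01, -2.00844247e-04,
        4.17146759e-03, -1.29370724e-05]), 'eef_pos': array([175.85193261, 494.429358  , 241.73639408]), 'ee_rot': array([-2.48945390e-04,  1.70073103e-01,  9.85431246e-01, -5.80906035e-04]), 'force': array([-0.47046597,  0.76391724,  0.79415151]), 'wrist_torque': array([-0.01956836, -0.04267524,  0.04232196]), 'grip_width': 0.9988029799798996}
scene {'fov_y': 56.269930112906124, 'cx': 279.5549236805679, 'cy': 211.2129542106679, 'camera_from_world': array([[ 5.47219741e-01,  8.36970006e-01,  5.63599842e-03,
        -3.04743923e+02],
       [ 6.29641494e-01, -4.07211019e-01, -6.61612254e-01,
        -3.13493143e+02],
       [-5.51454572e-01,  3.65595945e-01, -7.49824953e-01,
         1.76014764e+03],
       [ 0.00000000e+00,  0.00000000e+00,  0.00000000e+00,
 
[... 223 characters left out ...]
   [-2.14903131e-01, -7.42403103e-01, -6.34550453e-01,
         2.20183221e+02],
       [ 1.87466149e-01,  6.06291679e-01, -7.72830410e-01,
         1.44991154e+03],
       [ 0.00000000e+00,  0.00000000e+00,  0.00000000e+00,
         1.00000000e+00]])}
wrist {'fov_y': 65.64463919471193, 'cx': 279.5722565377304, 'cy': 214.0340736053936, 'camera_from_world': array([[ 3.34610521e-01,  9.42356246e-01, -7.11268913e-04,
        -5.25686629e+02],
       [ 9.01835038e-01, -3.20003173e-01,  2.90330041e-01,
        -3.89859483e+01],
       [ 2.73366719e-01, -9.77889333e-02, -9.56926309e-01,
         3.79861427e+02],
       [ 0.00000000e+00,  0.00000000e+00,  0.00000000e+00,
         1.00000000e+00]])}
```

View pics/scene0.png

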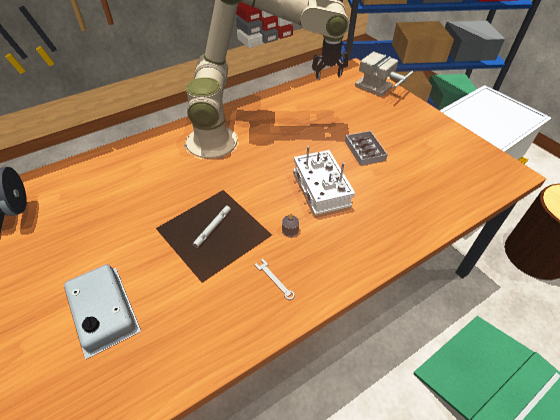

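View pics/side0.png

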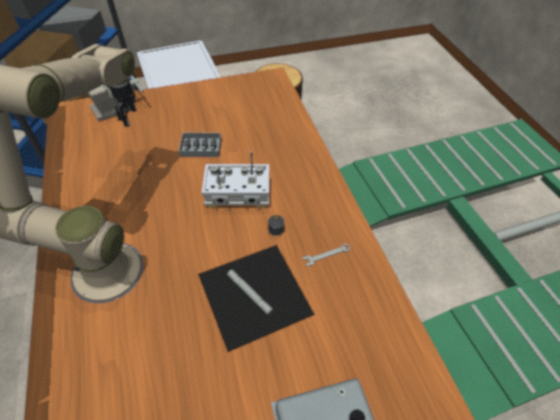

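View pics/wrist0.png

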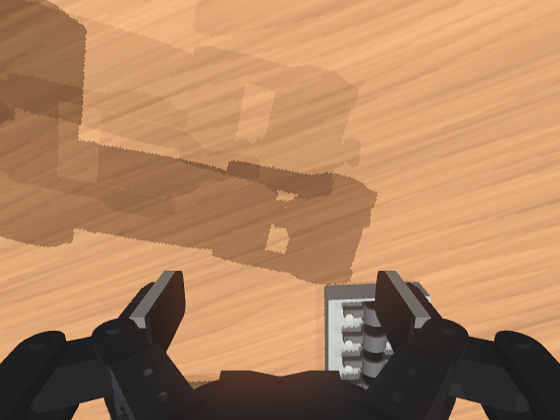

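```bash
cat > h.py <<'E'
import numpy as np,cv2
from scipy.spatial.transform import Rotation as R
def K(i,h=420):
    f=h/2/np.tan(np.radians(i["fov_y"])/2); return f,i["cx"],i["cy"]
def back(i,u,v,z):
    f,cx,cy=K(i); T=np.array(i["camera_from_world"]); 
    d=T[:3,:3].T@np.array([(u-cx)/f,(v-cy)/f,1]); c=-T[:3,:3].T@T[:3,3]
    return c+d*(z-c[2])/d[2]
def proj(i,p):
    f,cx,cy=K(i); T=np.array(i["camera_from_world"]); q=T[:3,:3]@np.array(p,float)+T[:3,3]
    return np.array([f*q[0]/q[2]+cx,f*q[1]/q[2]+cy])
def rot(q): # wxyz
    return R.from_quat([q[1],q[2],q[3],q[0]])
def crop(im,u0,v0,w,h,s,fn):
    c=im[v0:v0+h,u0:u0+w]; cv2.imwrite(fn,cv2.resize(c,None,fx=s,fy=s,interpolation=cv2.INTER_CUBIC))
E
python3 - <<'E'
from h import *
a=cv2.imread('pics/scene0.png');b=cv2.imread('pics/side0.png')
crop(a,150,130,240,170,3.3,'pics/scene0c.png')
crop(b,170,120,190,230,2.6,'pics/side0c.png')
crop(b,190,150,100,70,8,'pics/side0h.png')
crop(a,280,130,90,70*1,8,'pics/scene0h.png')
E
```

```text
(no output)
```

View pics/scene0c.png

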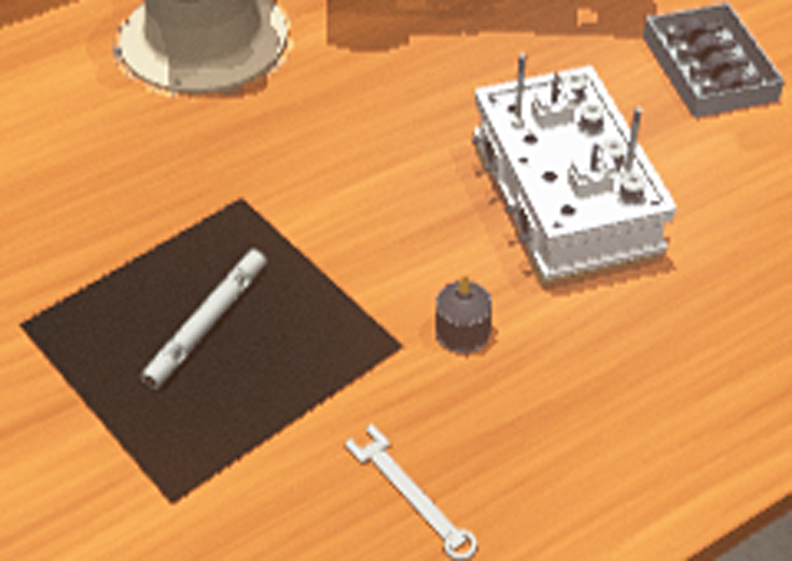

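View pics/side0h.png

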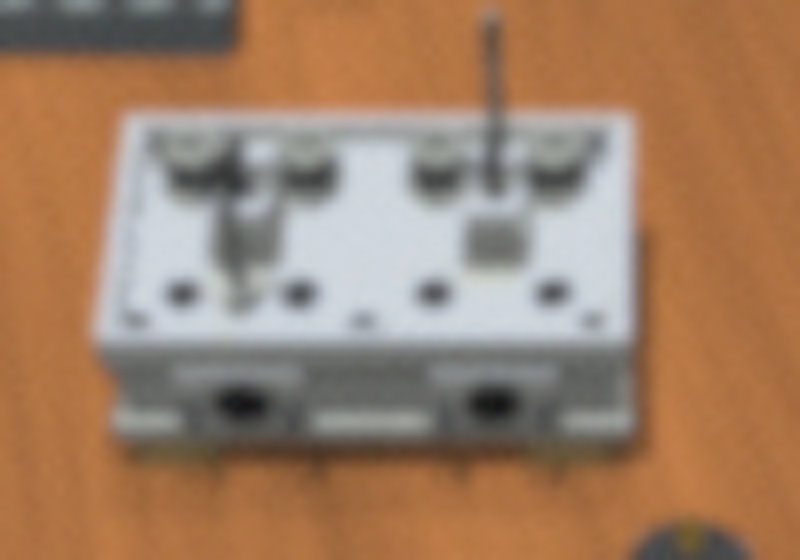

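View pics/side0c.png

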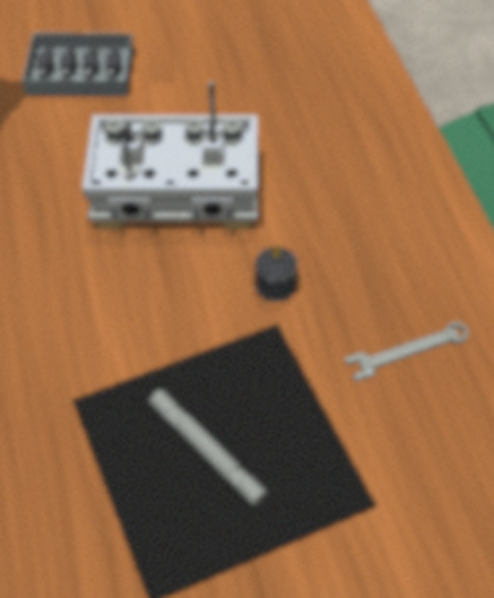

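View pics/scene0h.png

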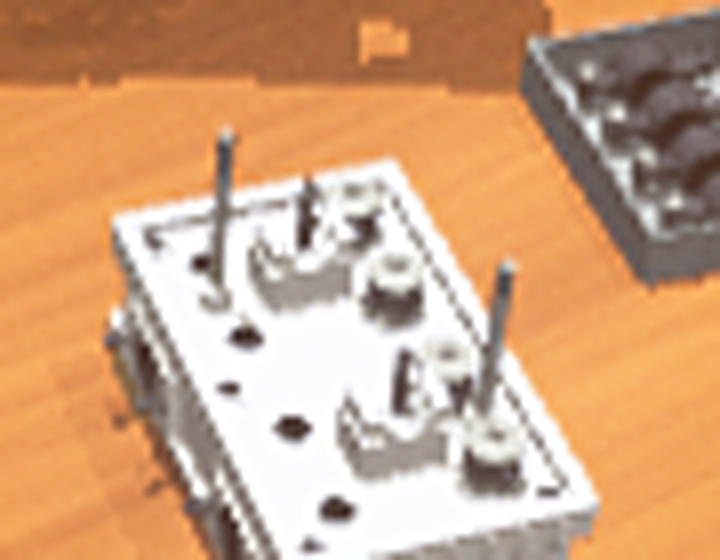

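```bash
python3 - <<'E'
from h import *
from rig import ctrl
i=ctrl.camera_info("side"); s=ctrl.camera_info("scene")
for n,(u,v),z in [("TL",(122,112),85),("TR",(635,112),85),("BL",(95,345),85),("BR",(632,345),85),("cA",(489,14),190),("cB",(235,140),190)]:
    print("side",n,back(i,190+u/8,150+v/8,z).round(1))
for n,(u,v),z in [("cB",(227,133),190),("cA",(507,265),190),("sB",(311,182),150),("sA",(407,352),150),("c TL",(112,215),85),("c TR",(390,160),85),("c BR",(598,500),85)]:
    print("scene",n,back(s,280+u/8,130+v/8,z).round(1))
for n,(u,v),z in [("end1",(258,258),20),("end2",(150,380),15),("h1",(243,283),20),("h2",(177,350),20),("mat",(243,200),3),("mat",(22,325),3),("mat",(172,502),3),("mat",(400,345),3),("can",(464,340),0)]:
    print("scene",n,back(s,150+u/3.3,130+v/3.3,z).round(1))
for n,(u,v),z in [("end1",(157,398),20),("end2",(258,495),20),("mat",(76,402),3),("mat",(276,326),3),("mat",(374,505),3),("mat",(152,597),3)]:
    print("side",n,back(i,170+u/2.6,120+v/2.6,z).round(1))
# wrist camera in tool frame
w=ctrl.camera_info("wrist");st=ctrl.sense();T=w["camera_from_world"];Rt=rot(st["ee_rot"]).as_matrix()
c=-T[:3,:3].T@T[:3,3]
print("cam in tool",Rt.T@(c-st["eef_pos"]),(T[:3,:3]@Rt).round(3)); print("tool axes",Rt.round(3))
E
```

```text
side TL [416.9 338.1  85. ]
side TR [663.  267.3  85. ]
side BL [376.8 188.4  85. ]
side BR [619.1 118.4  85. ]
side cA [586.6 246.1 190. ]
side cB [456.  197.6 190. ]
scene cB [447.8 196.5 190. ]
scene cA [588.2 246.9 190. ]
scene sB [460.1 239.5 150. ]
scene sA [576.9 205.2 150. ]
scene c TL [367.7 191.9  85. ]
scene c TR [409.1 334.5  85. ]
scene c BR [650.8 266.3  85. ]
scene end1 [ 413.2 -135.6   20. ]
scene end2 [ 499.5 -310.5   15. ]
scene h1 [ 437.2 -167.3   20. ]
scene h2 [ 482.7 -270.4   20. ]
scene mat [ 306.7 -100.5    3. ]
scene mat [ 345.6 -394.     3. ]
scene mat [ 638.2 -353.9    3. ]
scene mat [594.8 -60.5   3. ]
scene can [624.9   3.2   0. ]
side end1 [ 408.3 -139.7   20. ]
side end2 [ 498.2 -309.    20. ]
side mat [ 304.8 -105.4    3. ]
side mat [594.2 -63.1   3. ]
side mat [ 635.2 -354.6    3. ]
side mat [ 345.5 -390.2    3. ]
cam in tool [  73.28416468    0.97581244 -132.63089104] [[ 0.001  1.    -0.   ]
 [-0.957  0.    -0.291]
 [-0.291  0.001  0.957]]
tool axes [[-0.942  0.335 -0.001]
 [ 0.335  0.942 -0.001]
 [ 0.    -0.001 -1.   ]]
```

Call:
apply_moves([
  [5,-2.52,-2.91,0,0],
  [5,-2.52,-2.91,0,0],
  [5,-2.52,-2.91,0,0],
  [5,-2.52,-2.91,0,0],
  [5,-2.52,-2.91,0,0],
  [5,-2.52,-2.91,0,0],
  [5,-2.52,-2.91,0,0],
  [5,-2.52,-2.91,0,0],
  [5,-2.52,-2.91,0,0],
  [5,-2.52,-2.91,0,0],
  [5,-2.52,-2.91,0,0],
  [5,-2.52,-2.91,0,0],
])

```text
time_s: 1.15
eef_pos: [343.9, 62.4, 242.4]
ee_rot: [0.0, 0.17, 0.985, 0.0]
force: [1.1, 1.2, -0.1]
grip_width: 0.585
```

Call:
apply_moves([
  [5,-2.52,-2.91,0,0],
  [5,-2.52,-2.91,0,0],
  [5,-2.52,-2.91,0,0],
  [5,-2.52,-2.91,0,0],
  [5,-2.52,-2.91,0,0],
  [5,-2.52,-2.91,0,0],
  [5,-2.52,-2.91,0,0],
  [5,-2.52,-2.91,0,0],
])

```text
time_s: 1.82
eef_pos: [456.0, -224.6, 242.0]
ee_rot: [-0.0, 0.17, 0.985, 0.0]
force: [0.3, 1.1, 0.6]
grip_width: 0.586
```

Call:
apply_moves([
  [5,0,0,0.5,0.122],
  [5,0,0,0.5,0.122],
  [5,0,0,0.5,0.122],
  [5,0,0,0.5,0.122],
  [5,0,0,0.5,0.122],
  [5,0,0,0.5,0.122],
  [5,0,0,0.5,0.122],
  [5,0,0,0.5,0.122],
  [5,0,0,0.5,0.122],
  [5,0,0,0.5,0.122],
  [5,0,0,0.5,0.122],
  [5,0,0,0.5,0.122],
])

```text
time_s: 2.82
eef_pos: [455.7, -222.6, 181.8]
ee_rot: [-0.0, 0.787, 0.617, -0.0]
force: [-0.6, -0.1, 0.2]
grip_width: 0.585
```

Call:
apply_moves([
  [5,0,0,0,0.122],
  [5,0,0,0,0.122],
  [5,0,0,0,0.122],
  [5,0,0,0,0.122],
  [5,0,0,0,0.122],
  [5,0,0,0,0.122],
  [5,0,0,0,0.122],
  [5,0,0,0,0],
])

```text
time_s: 3.48
eef_pos: [455.6, -222.5, 182.1]
ee_rot: [-0.0, 0.972, 0.236, -0.0]
force: [-0.0, 0.6, -0.6]
grip_width: 0.585
```

```bash
cat > look.py <<'E'
import sys
from h import *
from rig import ctrl
n=sys.argv[1]; s=ctrl.sense(); i=ctrl.camera_info("wrist"); im=ctrl.capture("wrist")
cv2.imwrite(f"pics/{n}.png",im[:,:,::-1]); np.savez(f"{n}.npz",T=i["camera_from_world"],fov=i["fov_y"],cx=i["cx"],cy=i["cy"])
cv2.imwrite(f"pics/{n}_b.png",cv2.resize(im[:,:,::-1],(800,600),interpolation=cv2.INTER_CUBIC))
X=rot(s["ee_rot"]).as_matrix()
print(s["time_s"],s["eef_pos"].round(2),"th",np.degrees(np.arctan2(X[1,0],X[0,0])).round(2),"z",X[:,2].round(4),"F",s["force"].round(2),"M",s["wrist_torque"].round(2),"g",s["grip_width"],"tip",ctrl.tip_extent)
E
python3 look.py w1
```

```text
3.4833 [ 455.64 -222.55  182.08] th 27.35 z [-4.e-04  4.e-04 -1.e+00] F [-0.02  0.64 -0.6 ] M [0.01 0.04 0.03] g 0.5849789851616547 tip 11.0
```

View pics/w1_b.png

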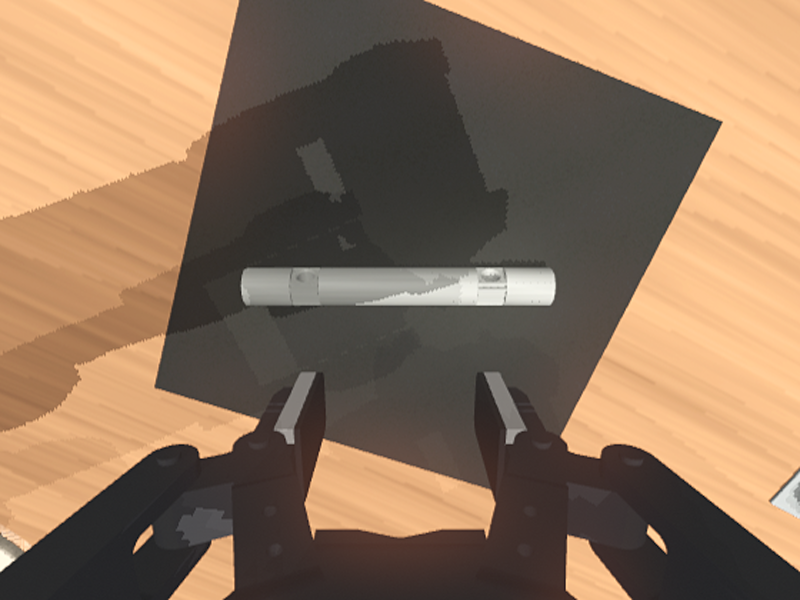

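```bash
python3 - <<'E'
from h import *
a=cv2.imread('pics/w1.png'); crop(a,190,175,100,50,8,'pics/w1L.png'); crop(a,310,175,100,50,8,'pics/w1R.png')
cv2.imwrite('pics/w1LR.png',np.vstack([cv2.imread('pics/w1L.png')[:300],cv2.imread('pics/w1R.png')[:300]]))
E
```

```text
(no output)
```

View pics/w1LR.png

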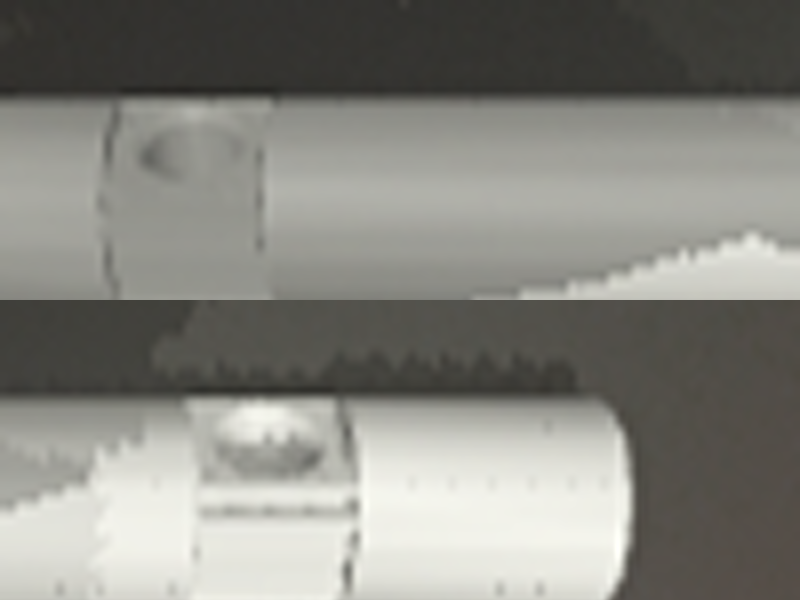

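```bash
cat > model.py <<'E'
from h import *
from scipy.optimize import least_squares
def ld(n):
    d=np.load(f"{n}.npz"); return dict(fov_y=float(d["fov"]),cx=float(d["cx"]),cy=float(d["cy"]),camera_from_world=d["T"])
def edges(n,cols,c0,half=40,scale=1):
    # for columns, top & bottom rows of bar by max gradient around row c0
    g=cv2.cvtColor(cv2.imread(f"pics/{n}.png"),cv2.COLOR_BGR2GRAY).astype(float)
    g=cv2.GaussianBlur(g,(0,0),0.8); out=[]
    for c in cols:
        d=np.diff(g[:,c]); 
        lo=c0-half;t=lo+np.argmax(d[lo:c0]); b=c0+np.argmin(d[c0:c0+half])
        def sub(k,s):
            a,m,e=s*d[k-1],s*d[k],s*d[k+1]; return k+0.5+0.5*(a-e)/(a-2*m+e)
        out.append((c,sub(t,1),sub(b,-1)))
    return np.array(out)
def silhouette(i,p,ax,r,s=0):
    # project two tangent lines at axis point p
    T=i["camera_from_world"]; c=-T[:3,:3].T@T[:3,3]; d=c-p; d=d-ax*(d@ax); D=np.linalg.norm(d); d/=D
    n=np.cross(ax,d); a=np.arccos(r/D)
    return [proj(i,p+r*(np.cos(a)*d+k*np.sin(a)*n)) for k in (1,-1)]
def fit(i,E,ends,z=15.5,r=12.5,x0=None):
    # E rows (col, top,bot) ; ends: list of u pixel for left/right end at the mid row -> along offset
    def res(q):
        x,y,th=q; ax=np.array([np.cos(th),np.sin(th),0]); p=np.array([x,y,z]); R_=[]
        A=[silhouette(i,p+ax*s,ax,r) for s in (-80,80)]
        L=[]
        for k in (0,1):
            a,b=A[0][k],A[1][k]; L.append((a,b))
        L.sort(key=lambda l:l[0][1])
        for c,t,bm in E:
            for (a,b),v in zip(L,(t,bm)):
                R_.append(a[1]+(b[1]-a[1])*(c-a[0])/(b[0]-a[0])-v)
        u=sorted(proj(i,p+ax*s+np.array([0,0,0]))[0] for s in (-100,100))
        R_+= [3*(u[0]-ends[0]),3*(u[1]-ends[1])]
        return R_
    o=least_squares(res,x0); return o.x,np.sqrt(np.mean(np.square(o.fun)))
E
python3 - <<'E'
from model import *
E=edges('w1',[182,190,240,260,280,300,365,375,380],200,25)
print(E.round(1))
i=ld('w1')
q,e=fit(i,E,(169.5,388),x0=[455,-224,np.radians(-63)]); print(q[:2],np.degrees(q[2]),e)
ax=np.array([np.cos(q[2]),np.sin(q[2]),0]);p=np.array([*q[:2],15.5]); lat=np.cross([0,0,1],ax)
print("lat",lat)
for s in(-60,60):
  for f in (0.9,1.0,1.1,1.2,1.3):
    n=np.array([0,0,1])*np.cos(f)+lat*np.sin(f)
    print(s,f,proj(i,p+ax*s+9.5*n).round(1), end=' ')
  print()
E
```

```text
[[182.  187.  213.1]
 [190.  187.  213.3]
 [240.  186.9 213. ]
 [260.  186.9 213.3]
 [280.  186.9 213.2]
 [300.  187.1 213.2]
 [365.  187.2 213.2]
 [375.  187.2 213.2]
 [380.  187.2 213.2]]
[ 453.99724253 -222.30425611] -62.68212592266488 3.5670195666198707
lat [ 0.88847411  0.45892675 -0.        ]
-60 0.9 [213.8 193.5] -60 1.0 [213.9 192.7] -60 1.1 [214.1 192. ] -60 1.2 [214.2 191.4] -60 1.3 [214.4 190.8] 
60 0.9 [343.7 193.6] 60 1.0 [343.6 192.9] 60 1.1 [343.4 192.2] 60 1.2 [343.3 191.6] 60 1.3 [343.1 191. ]
```

Call:
apply_moves([
  [5,0.57,0,2.5,0],
  [5,0,0,3,0],
  [5,0,0,3,0],
  [5,0,0,3,0],
  [5,0,0,2,0],
  [5,0,0,0.5,0],
  [5,0,0,0,0],
  [5,0,0,0,0],
])

```text
time_s: 4.2
eef_pos: [461.3, -220.4, 43.3]
ee_rot: [0.001, 0.971, 0.239, 0.0]
force: [0.6, -0.2, 0.1]
grip_width: 0.583
```

Call:
apply_moves([
  [5,0,0,0.2,0],
  [5,0,0,0.2,0],
  [5,0,0,0,0],
])

```text
time_s: 4.45
eef_pos: [461.0, -220.2, 38.8]
ee_rot: [0.0, 0.971, 0.239, 0.0]
force: [-0.4, 0.1, -0.1]
grip_width: 0.585
```

Call:
apply_moves([
  [5,0,0,0.15,0],
  [5,0,0,0.15,0],
])

```text
time_s: 4.62
eef_pos: [461.0, -220.1, 35.6]
ee_rot: [0.0, 0.971, 0.239, 0.0]
force: [-0.9, 0.8, 10.6]
grip_width: 0.588
```

Call:
apply_moves([
  [5,0,0,0.1,0],
  [5,0,0,0,0],
])

```text
time_s: 4.78
eef_pos: [461.4, -220.1, 35.5]
ee_rot: [0.0, 0.971, 0.239, 0.001]
force: [-1.3, 3.1, 12.7]
grip_width: 0.586
```

Call:
apply_moves([
  [5,0,0,0.1,0],
  [5,0,0,0,0],
])

```text
time_s: 4.95
eef_pos: [461.8, -220.0, 35.3]
ee_rot: [0.001, 0.971, 0.239, 0.001]
force: [-1.7, 6.6, 21.1]
grip_width: 0.583
```

Call:
apply_moves([
  [5,-0.2,0,0,0],
  [5,-0.25,0,0,0],
  [5,-0.3,0,0,0],
  [5,-0.3,0,0,0],
  [5,-0.3,0,0,0],
])

```text
time_s: 5.37
eef_pos: [449.7, -226.2, 35.5]
ee_rot: [0.001, 0.971, 0.239, 0.001]
force: [-3.4, 7.6, 25.6]
grip_width: 0.586
```

```bash
python3 look.py w2
```

```text
5.3667 [ 449.68 -226.21   35.52] th 27.61 z [ 2.3e-03 -7.0e-04 -1.0e+00] F [-3.38  7.63 25.57] M [ 1.44  0.56 -0.08] g 0.5856045923831761 tip 11.0
```

View pics/w2_b.png

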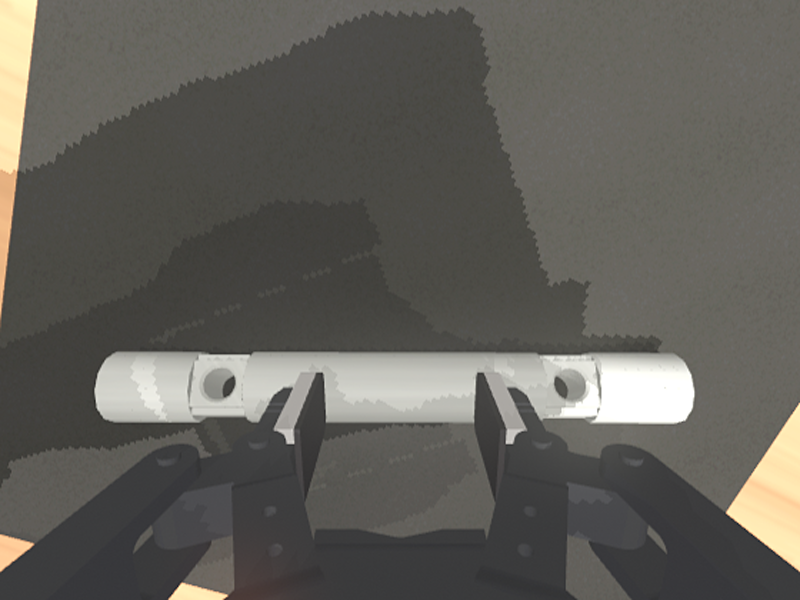

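Call:
apply_moves([
  [5,-0.25,0,0,0],
  [5,-0.3,0,0,0],
  [5,-0.3,0,0,0],
  [5,-0.3,0,0,0],
  [5,-0.2,0,0,0],
  [5,0,0,0,0],
  [5,0,0,0,0],
])

```text
time_s: 6.0
eef_pos: [437.5, -232.5, 35.5]
ee_rot: [0.001, 0.971, 0.239, 0.001]
force: [-5.3, 7.4, 27.0]
grip_width: 0.587
```

```bash
python3 look.py w3; python3 - <<'E'
from h import *
a=cv2.imread('pics/w3.png'); crop(a,60,235,100,75,8,'pics/w3L.png'); crop(a,350,235,100,75,8,'pics/w3R.png')
E
```

```text
6.0 [ 437.53 -232.52   35.51] th 27.61 z [ 1.7e-03 -7.0e-04 -1.0e+00] F [-5.34  7.37 27.02] M [ 1.42  0.78 -0.06] g 0.5873270629111979 tip 11.0
```

View pics/w3_b.png

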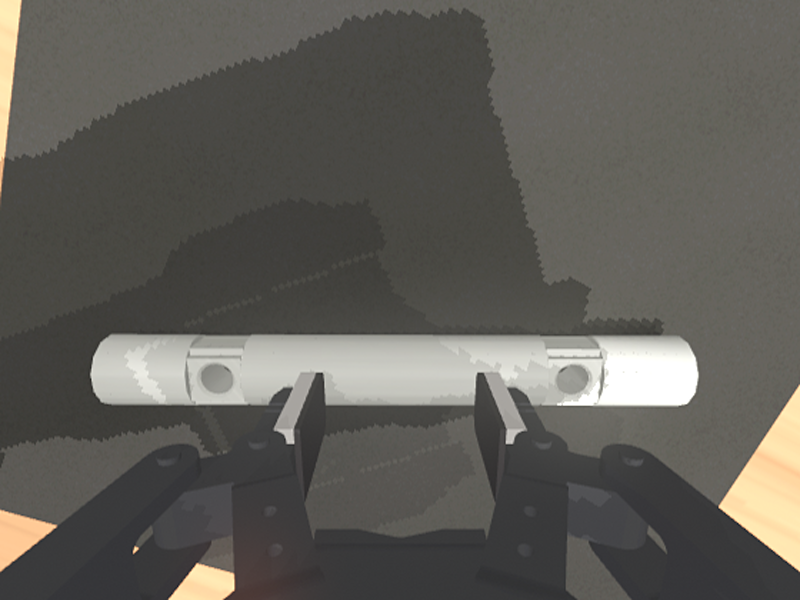

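View pics/w3R.png

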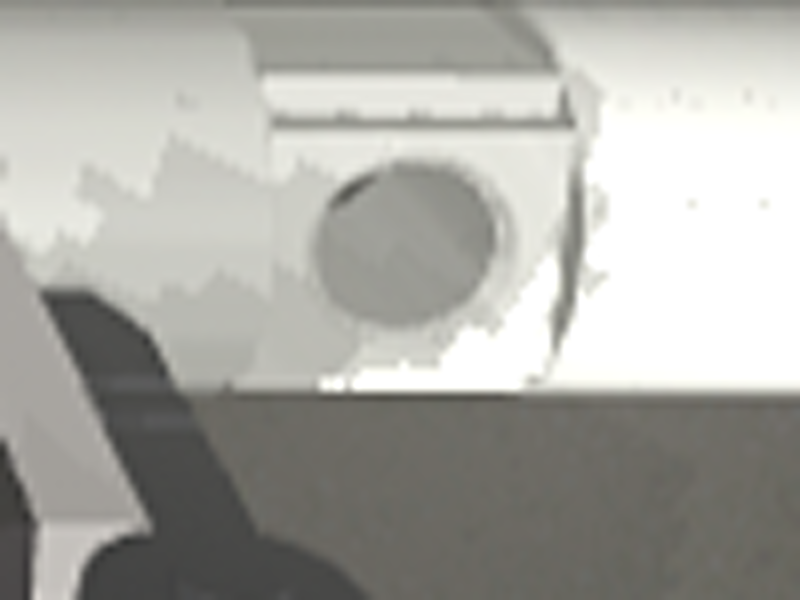

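```bash
cat > roll.py <<'E'
import sys
from model import *
def run(n,cols,row,ends,holes,z=15.5,x0=None,zr=10):
    i=ld(n); E=edges(n,cols,row,30); print(E.round(1).tolist())
    q,e=fit(i,E,ends,z=z+zr*0,x0=x0); 
    ax=np.array([np.cos(q[2]),np.sin(q[2]),0]);p=np.array([*q[:2],z]); lat=np.cross([0,0,1],ax)
    print("centre",q[:2].round(2),"yaw",np.degrees(q[2]).round(2),"rms",round(e,2))
    for s,h in holes:
        f=np.linspace(-1.4,1.4,281); P=np.array([proj(i,p+ax*s+9.5*(np.array([0,0,1])*np.cos(a)+lat*np.sin(a))) for a in f])
        k=np.argmin(abs(P[:,1]-h[1])); print("hole",s,"lean to +lat",f[k].round(2),"px",P[k].round(1),"meas",h,"dv/drad",np.gradient(P[:,1],f)[k].round(1))
E
python3 - <<'E'
from roll import *
run('w3',[75,90,110,190,200,300,320,440,460,470],258,(68,484),[(-60,(151.5,264.5)),(60,(401,264.5))],x0=[443,-229,np.radians(-63)])
E
```

```text
[[75.0, 235.5, 282.2], [90.0, 233.5, 282.7], [110.0, 233.7, 282.7], [190.0, 233.8, 277.5], [200.0, 233.9, 270.6], [300.0, 233.9, 283.2], [320.0, 234.3, 283.2], [440.0, 234.6, 283.5], [460.0, 234.6, 283.6], [470.0, 234.8, 283.6]]
centre [ 442.78 -227.77] yaw -62.61 rms 11.17
hole -60 lean to +lat -0.07 px [151.6 264.5] meas (151.5, 264.5) dv/drad -17.3
hole 60 lean to +lat -0.02 px [400.5 264.5] meas (401, 264.5) dv/drad -17.8
```

Call:
apply_moves([
  [5,0,0,-0.1,0],
  [5,0,0,-0.1,0],
  [5,0,0,-0.2,0],
  [5,0,0,-0.8,0],
  [5,-1.6,0,-0.8,0],
  [5,-2.5,0,0,0],
  [5,-2.5,0,0,0],
  [5,0,0,0,0],
  [5,0,0,0,0],
])

```text
time_s: 6.8
eef_pos: [378.0, -263.7, 53.7]
ee_rot: [0.0, 0.971, 0.238, 0.0]
force: [0.5, -0.5, -0.2]
grip_width: 0.586
```

```bash
python3 look.py w4
```

```text
6.8 [ 377.99 -263.65   53.75] th 27.49 z [ 3.e-04 -3.e-04 -1.e+00] F [ 0.51 -0.49 -0.18] M [ 0.01 -0.05  0.01] g 0.5856347277570649 tip 11.0
```

View pics/w4_b.png

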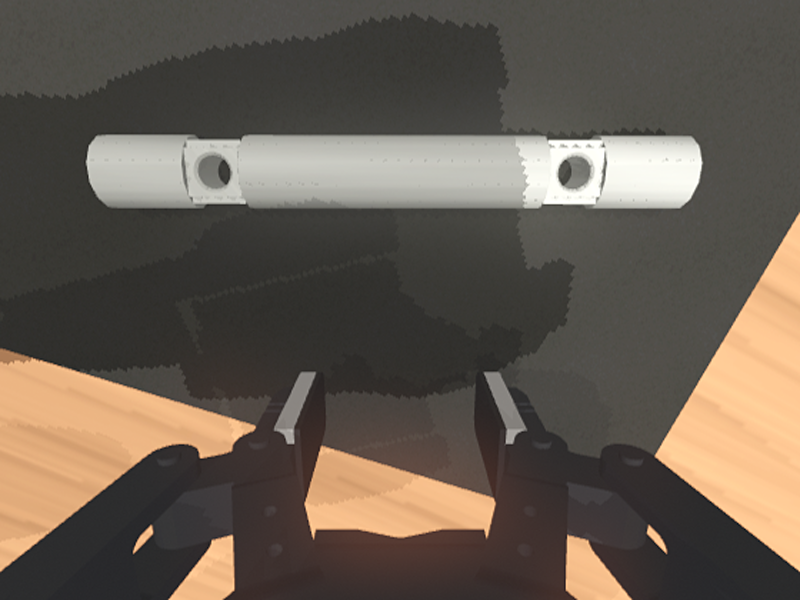

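Holes appear close to upright (hole rims near 213,171 and 575,171; bar edges 135–208 in the 800×600 view). I'll zoom in and measure.

```bash
python3 - <<'E'
from roll import *
a=cv2.imread('pics/w4.png'); crop(a,120,88,60,64,6.6,'pics/a.png'); crop(a,375,88,60,64,6.6,'pics/b.png')
cv2.imwrite('pics/w4LR.png',np.hstack([cv2.imread('pics/a.png'),cv2.imread('pics/b.png')]))
run('w4',[75,90,110,200,240,280,320,440,460,470],120,(61.5,490.5),[(-60,(149.5,120)),(60,(402,120))],x0=[443,-229,np.radians(-63)])
E
```

```text
[[75.0, 93.8, 144.0], [90.0, 93.8, 145.1], [110.0, 93.8, 145.2], [200.0, 94.2, 145.3], [240.0, 94.3, 145.2], [280.0, 94.4, 145.2], [320.0, 94.4, 145.3], [440.0, 94.7, 145.4], [460.0, 94.7, 145.3], [470.0, 94.8, 145.3]]
centre [ 442.77 -227.78] yaw -62.55 rms 14.52
hole -60 lean to +lat -0.1 px [149.9 119.9] meas (149.5, 120) dv/drad -20.6
hole 60 lean to +lat -0.09 px [401.8 120.1] meas (402, 120) dv/drad -20.6
```

View pics/w4LR.png

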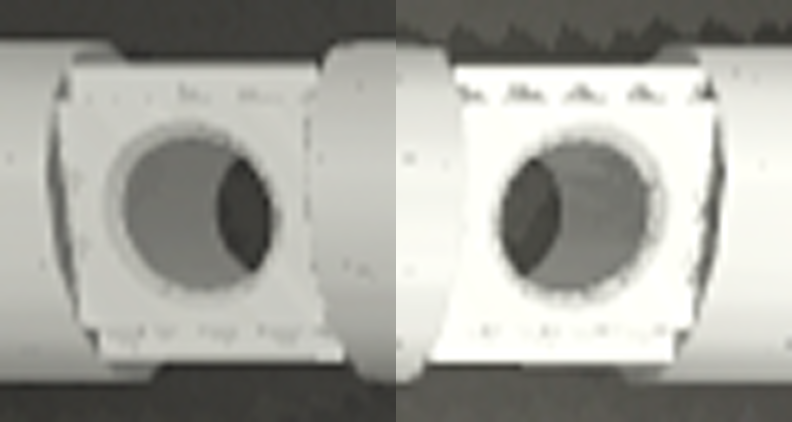

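```bash
python3 - <<'E'
from model import *
i=ld('w4'); th=np.radians(-62.55); ax=np.array([np.cos(th),np.sin(th),0]); lat=np.cross([0,0,1],ax); up=np.array([0,0,1])
def cv(v): return (v+.5)/6.6-.5+88
for s,meas in ((-60,dict(sil=(93.95,145.25),flat=(63,362),rim=(122,297),bot=(158,272))),(60,dict(sil=(94.65,145.35),flat=(66,362),rim=(122,303),bot=(158,275)))):
    def pred(off,phi,z=15.5):
        p=np.array([442.77,-227.78,z])+lat*off+ax*s; n=up*np.cos(phi)+lat*np.sin(phi); m=lat*np.cos(phi)-up*np.sin(phi)
        S=sorted(a[1] for a in silhouette(i,p,ax,12.5))
        F=[proj(i,p+9.5*n+k*8.12*m)[1] for k in (1,-1)]
        H=proj(i,p+9.5*n)[1]; 
        return S,F,H,proj(i,p-9.5*n)[1]
    o=least_squares(lambda q:np.r_[np.array(pred(*q)[0])-meas['sil'],np.array(pred(*q)[1])-[cv(v) for v in meas['flat']]],[0,0])
    print(s,o.x,o.fun.round(2)); S,F,H,B=pred(*o.x); print("H pred",H,"meas",cv(np.mean(meas['rim'])),"B pred",B,"meas",cv(np.mean(meas['bot'])))
    for f in (-.1,-.05,0,.05): print(f,[np.round(x,1) for x in pred(o.x[0],f)])
E
```

```text
-60 [-1.15795813  0.02208905] [-0.27  0.19  4.8  -5.  ]
H pred 119.9257449109275 meas 119.31818181818181 B pred 120.27216327822073 meas 120.15151515151516
-0.1 [array([ 93.7, 145.4]), array([104.5, 139.6]), np.float64(122.5), np.float64(118.0)]
-0.05 [array([ 93.7, 145.4]), array([103.4, 138.8]), np.float64(121.4), np.float64(118.9)]
0 [array([ 93.7, 145.4]), array([102.4, 137.9]), np.float64(120.4), np.float64(119.9)]
0.05 [array([ 93.7, 145.4]), array([101.4, 136.9]), np.float64(119.3), np.float64(120.8)]
60 [-1.18033567  0.02925768] [-0.56  0.45  4.62 -4.75]
H pred 120.18093427487159 meas 119.77272727272728 B pred 120.7663214275787 meas 120.37878787878788
-0.1 [array([ 94.1, 145.8]), array([105., 140.]), np.float64(122.9), np.float64(118.4)]
-0.05 [array([ 94.1, 145.8]), array([103.9, 139.2]), np.float64(121.8), np.float64(119.3)]
0 [array([ 94.1, 145.8]), array([102.8, 138.2]), np.float64(120.8), np.float64(120.2)]
0.05 [array([ 94.1, 145.8]), array([101.8, 137.3]), np.float64(119.8), np.float64(121.2)]
```

Call:
apply_moves([
  [6,0,0,-2.5,0],
  [6,0,0,-2.5,0],
  [6,2.4,-0.06,0,0],
  [6,2.4,-0.06,0,-0.1208],
  [6,2.48,-0.07,0,-0.1208],
  [6,0,0,0,-0.1208],
  [6,0,0,0,-0.1208],
  [6,0,0,0,-0.1208],
  [6,0,0,0,-0.1208],
  [6,0,0,0,-0.1208],
  [6,0,0,0,-0.1208],
  [6,0,0,0,-0.1208],
])

```text
time_s: 7.85
eef_pos: [441.2, -224.5, 103.4]
ee_rot: [0.0, 0.705, 0.709, 0.0]
force: [0.0, -0.3, 1.2]
grip_width: 0.708
```

Call:
apply_moves([
  [6,0,0,0,-0.1208],
  [6,0,0,0,-0.1208],
  [6,0,0,0,-0.1208],
  [6,0,0,0,-0.1208],
  [6,0,0,0,0],
  [6,0,0,0,0],
])

```text
time_s: 8.35
eef_pos: [440.9, -224.7, 103.4]
ee_rot: [0.0, 0.519, 0.855, 0.0]
force: [-0.2, 0.5, 1.2]
grip_width: 0.705
```

```bash
python3 look.py w5
```

```text
8.35 [ 440.92 -224.68  103.35] th 117.43 z [ 1.e-04 -0.e+00 -1.e+00] F [-0.15  0.5   1.18] M [ 0.02  0.02 -0.05] g 0.7045585943673679 tip 11.0
```

View pics/w5_b.png

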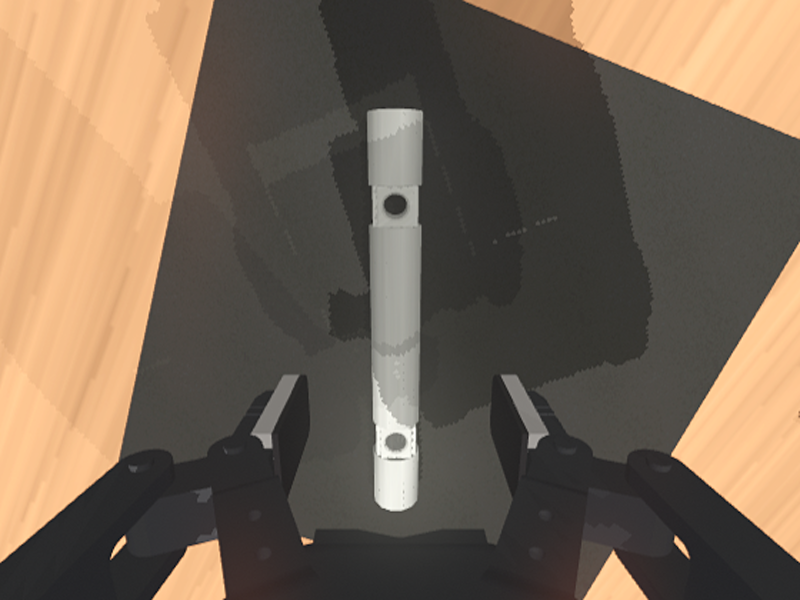

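```bash
python3 - <<'E'
from model import *
i=ld('w5'); g=cv2.cvtColor(cv2.imread('pics/w5.png'),cv2.COLOR_BGR2GRAY).astype(float); g=cv2.GaussianBlur(g,(0,0),.8)
c=np.array([441.73,-228.32,15.5]); th=np.radians(-62.55)
E=[]
for r in (90,110,170,190,210,230,335,340):
    d=np.diff(g[r]); a=245+np.argmax(d[245:275]); b=275+np.argmin(d[275:305])
    f=lambda k,s:k+.5+.5*s*(d[k-1]-d[k+1])/(s*(d[k-1]-2*d[k]+d[k+1])); E.append((r,f(a,1),f(b,-1)))
E=np.array(E); print(E.round(2).tolist())
def pred(q):
    ax=np.array([np.cos(q[1]),np.sin(q[1]),0]); lat=np.cross([0,0,1],ax); R=[]
    p=c+lat*q[0]; A=[silhouette(i,p+ax*s,ax,12.5) for s in(-90,90)]
    L=sorted([(A[0][k],A[1][k]) for k in (0,1)],key=lambda l:l[0][0])
    for r,a,b in E:
        for (m,n),u in zip(L,(a,b)): R.append(m[0]+(n[0]-m[0])*(r-m[1])/(n[1]-m[1])-u)
    return np.array(R)
o=least_squares(pred,[0,th]); print(o.x[0],np.degrees(o.x[1]),o.fun.round(1))
lat=np.array([-np.sin(o.x[1]),np.cos(o.x[1])]);p=c[:2]+lat*o.x[0]
from rig import ctrl
s=ctrl.sense();X=rot(s['ee_rot']).as_matrix(); d=np.array([*p,15.5])-s['eef_pos']; print("bar in tool",X.T@d)
# along: hole rim centres (800px) -> back at z=25
for u,v in ((395,204.5),(396.5,441)): 
    q=back(i,u*.7,v*.7,25); print(q, X.T@(q-s['eef_pos']))
E
```

```text
[[90.0, 256.61, 295.52], [110.0, 257.0, 295.25], [170.0, 258.32, 294.51], [190.0, 258.56, 294.18], [210.0, 258.85, 293.6], [230.0, 259.47, 293.52], [335.0, 261.55, 291.84], [340.0, 261.56, 291.73]]
0.044183893559308525 -62.572838365524596 [-0.2  0.3 -0.3  0.3 -0.5  0.2 -0.3  0.2 -0.2  0.5 -0.5  0.3 -0.6  0.5
 -0.5  0.6]
bar in tool [-3.58027612 -0.76394715 87.83400117]
[ 413.98938877 -174.2127065    25.        ] [57.22306109 -0.52905802 78.33320461]
[ 469.97043773 -280.94596294   25.        ] [-6.32988976e+01  3.95775282e-02  7.83348487e+01]
```

```bash
python3 - <<'E'
from h import *
for n in ('w1','w4','w5'):
    g=cv2.cvtColor(cv2.imread(f'pics/{n}.png'),cv2.COLOR_BGR2GRAY)
    for (y0,y1,x0,x1) in ((258,312,170,225),(305,400,120,225),(375,418,200,270)):
        t=g[y0:y1,x0:x1][:,::-1]
        R=cv2.matchTemplate(g[y0-3:y1+3],np.ascontiguousarray(t),cv2.TM_CCOEFF_NORMED)
        R[:,:250]=-1
        _,m,_,l=cv2.minMaxLoc(R); r=R[l[1]]; k=l[0]
        sub=k+.5*(r[k-1]-r[k+1])/(r[k-1]-2*r[k]+r[k+1]) if 0<k<len(r)-1 else k
        print(n,m.round(3),"dy",l[1]-3,"mid u",((x0)+(sub+x1-x0-1))/2)
E
```

```text
Traceback (most recent call last):
AttributeError: 'float' object has no attribute 'round'
```

```bash
python3 - <<'E'
from h import *
for n in ('w1','w4','w5'):
    g=cv2.cvtColor(cv2.imread(f'pics/{n}.png'),cv2.COLOR_BGR2GRAY)
    for (y0,y1,x0,x1) in ((258,312,170,225),(305,400,120,225),(375,418,200,270)):
        t=g[y0:y1,x0:x1][:,::-1]
        R=cv2.matchTemplate(g[y0-3:y1+3],np.ascontiguousarray(t),cv2.TM_CCOEFF_NORMED)
        R[:,:250]=-1
        _,m,_,l=cv2.minMaxLoc(R); r=R[l[1]]; k=l[0]
        sub=k+.5*(r[k-1]-r[k+1])/(r[k-1]-2*r[k]+r[k+1]) if 0<k<len(r)-1 else k
        print(n,m,"dy",l[1]-3,"mid u",((x0)+(sub+x1-x0-1))/2)
E
```

```text
w1 0.785245418548584 dy 0 mid u 279.5626
w1 0.9478386640548706 dy 0 mid u 279.5415
w1 0.9710671901702881 dy 0 mid u 279.5586
w4 0.8647271990776062 dy 0 mid u 279.56
w4 0.8362799882888794 dy 0 mid u 279.55365
w4 0.9649203419685364 dy 0 mid u 279.55908
w5 0.9702432751655579 dy 0 mid u 279.5515
w5 0.7506943941116333 dy 1 mid u 279.9491
w5 0.7658219337463379 dy -1 mid u 279.51007
```

Call:
apply_moves([
  [6,-0.3,-0.22,0.5,0],
  [6,0,0,2,0],
  [6,0,0,2.5,0],
  [6,0,0,2.5,0],
  [6,0,0,0.8,0],
  [6,0,0,0.4,0],
  [6,0,0,0,0],
  [6,0,0,0,0],
])

```text
time_s: 9.07
eef_pos: [440.4, -229.3, 17.2]
ee_rot: [0.001, 0.518, 0.855, -0.0]
force: [0.5, 0.1, 0.6]
grip_width: 0.705
```

```bash
python3 look.py w6
```

```text
9.0667 [ 440.36 -229.26   17.22] th 117.56 z [ 0.0012 -0.001  -1.    ] F [0.51 0.14 0.6 ] M [-0.02  0.02  0.05] g 0.7051783172423192 tip 11.0
```

View pics/w6_b.png

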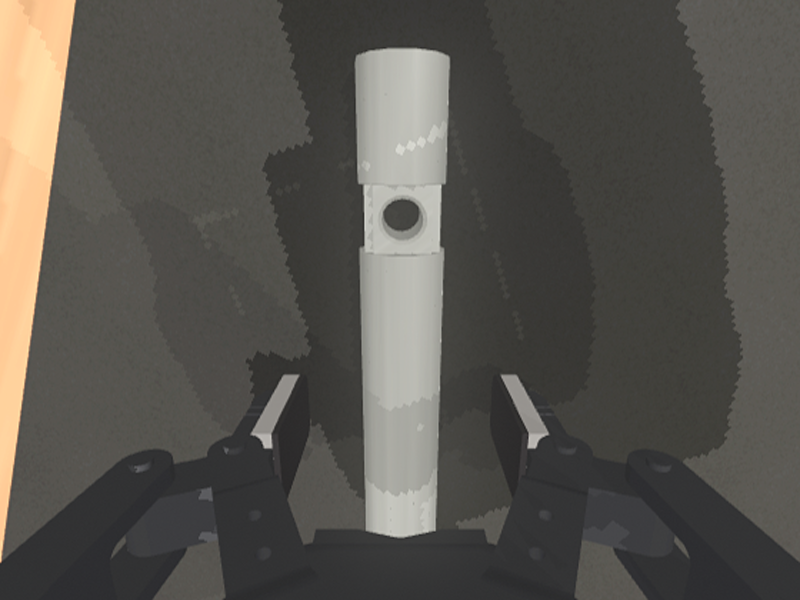

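Call:
apply_moves([
  [5,0,0.05,0.15,0],
  [4,0,0,0,0],
  [3.2,0,0,0,0],
  [2.8,0,0,0,0],
  [2.6,0,0,0,0],
  [2.4,0,0,0,0],
  [2.0,0,0,0,0],
  [2.0,0,0,0,0],
  [2.0,0,0,0,0],
  [2.0,0,0,0,0],
], squeeze=80)

```text
time_s: 9.95
eef_pos: [440.5, -228.6, 15.3]
ee_rot: [0.0, 0.518, 0.855, 0.0]
force: [-1.1, 1.5, 6.5]
grip_width: 0.259
```

```bash
python3 look.py w7;  python3 - <<'E'
from h import *
a=cv2.imread('pics/w7.png'); crop(a,220,20,130,110,6,'pics/w7c.png')
E
```

```text
9.95 [ 440.46 -228.6    15.31] th 117.58 z [ 4.e-04 -2.e-04 -1.e+00] F [-1.15  1.48  6.49] M [ 0.3   0.11 -0.04] g 0.25901290748365463 tip 11.0
```

View pics/w7_b.png

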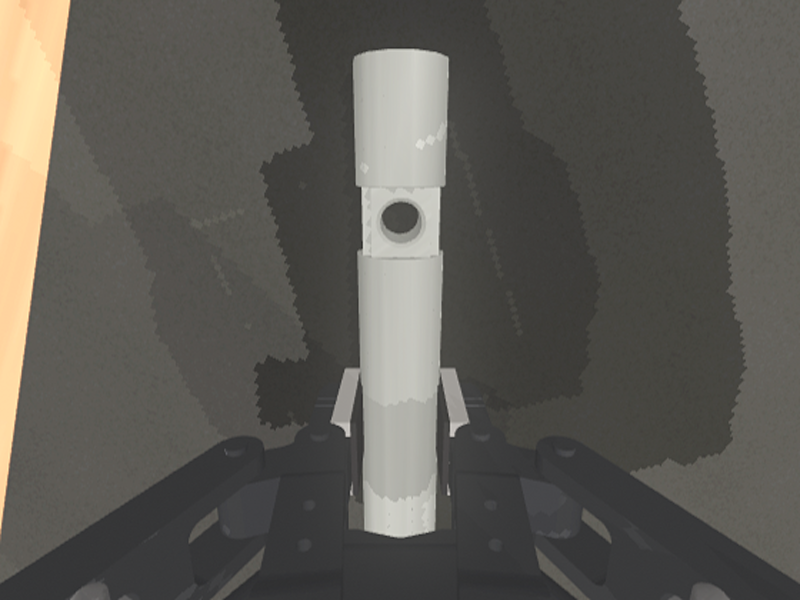

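```bash
python3 - <<'E'
from h import *
a=cv2.imread('pics/w7.png'); crop(a,230,110,100,75,8,'pics/w7c.png')
E
```

```text
(no output)
```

View pics/w7c.png

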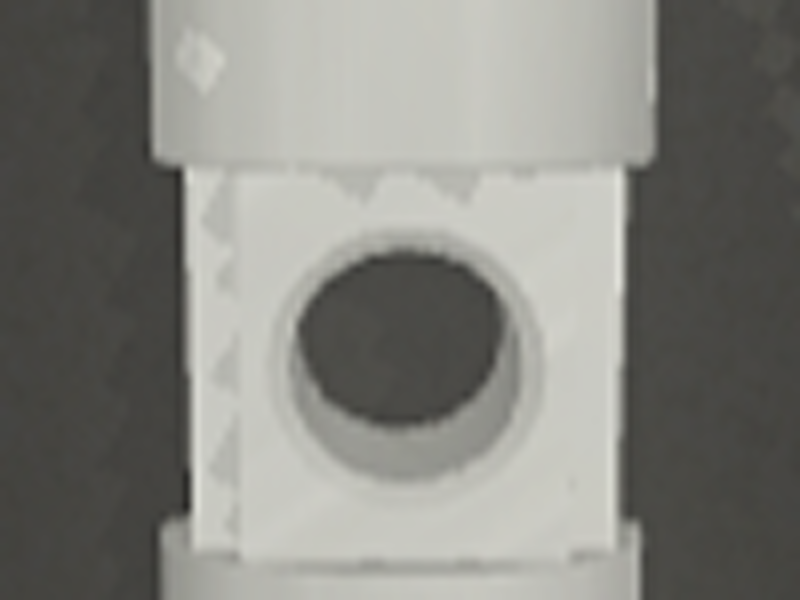

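Call:
apply_moves([
  [2,0,0,-0.2,0],
  [2,0,0,-0.4,0],
  [2,0,0,-0.8,0],
  [2,0,0,-1.6,0],
  [2,0,0,-2.5,0],
  [2,0,0,-3,0],
  [2,0,0,-3,0],
  [2,0,0,-3,0],
  [2,0,0,-3,0],
  [2,0,0,-3,0],
  [2,0,0,-2.5,0],
  [2,0,0,0,0],
], squeeze=100)

```text
time_s: 11.0
eef_pos: [441.3, -229.4, 249.8]
ee_rot: [0.004, 0.518, 0.855, -0.001]
force: [0.4, -0.5, -5.7]
grip_width: 0.256
```

```bash
python3 look.py w8
```

```text
11.0 [ 441.33 -229.44  249.79] th 117.59 z [ 0.0065 -0.0057 -1.    ] F [ 0.38 -0.55 -5.71] M [-0.08 -0.05 -0.02] g 0.25572006385594104 tip 11.0
```

View pics/w8_b.png

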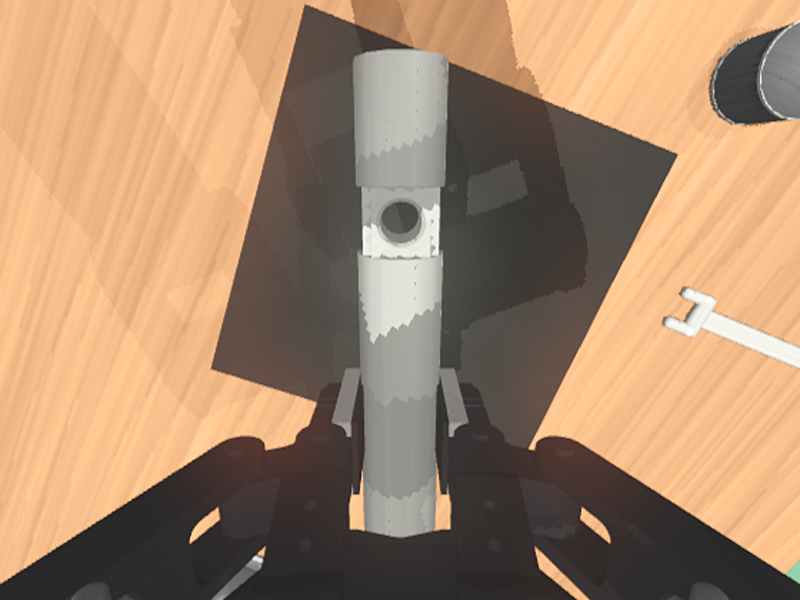

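Call:
apply_moves([
  [2,1.0,0.76,0,0],
  [2,2.0,1.53,0,0],
  [2,2.8,2.14,0,0],
  [2,2.8,2.14,0,0],
  [2,2.8,2.14,0,0],
  [2,2.8,2.14,0,0],
  [2,2.8,2.14,0,0],
  [2,2.8,2.14,0,0],
  [2,2.8,2.14,0,0],
  [2,2.8,2.14,0,0],
  [2,2.8,2.14,0,0],
  [2,2.8,2.14,0,0],
])

```text
time_s: 12.05
eef_pos: [505.4, 158.2, 242.4]
ee_rot: [-0.002, 0.518, 0.855, -0.001]
force: [0.4, -0.4, -6.5]
grip_width: 0.259
```

Call:
apply_moves([
  [2,2.8,2.14,0,0],
  [2,1.6,1.22,0,0],
  [2,0.95,0.74,0,-0.05],
  [2,0,0,0,-0.1],
  [2,0,0,0,-0.1],
  [2,0,0,0,-0.1],
  [2,0,0,0,-0.1],
  [2,0,0,0,-0.1],
  [2,0,0,0,-0.1],
  [2,0,0,0,-0.1],
  [2,0,0,0,-0.05],
  [2,0,0,0,0],
])

```text
time_s: 13.05
eef_pos: [517.0, 222.6, 242.3]
ee_rot: [-0.002, 0.143, 0.99, -0.001]
force: [0.7, 1.1, -6.3]
grip_width: 0.254
```

Call:
apply_moves([
  [2,0,0,0,0],
  [2,0,0,0,0],
])

```text
time_s: 13.22
eef_pos: [517.7, 222.5, 243.6]
ee_rot: [-0.001, 0.145, 0.989, -0.0]
force: [-0.1, -0.7, -5.0]
grip_width: 0.258
```

```bash
python3 look.py w9;python3 - <<'E'
from h import *
from rig import ctrl
a=ctrl.capture('scene')[:,:,::-1];b=ctrl.capture('side')[:,:,::-1]
cv2.imwrite('pics/sc9.png',a);cv2.imwrite('pics/si9.png',b)
crop(a,250,100,133,100,6,'pics/sc9c.png');crop(b,170,110,133,100,6,'pics/si9c.png')
E
```

```text
13.2167 [517.73 222.46 243.62] th 163.33 z [-2.2e-03 -4.0e-04 -1.0e+00] F [-0.1  -0.71 -5.  ] M [-0.02 -0.05 -0.01] g 0.25792607995593936 tip 11.0
```

View pics/w9_b.png

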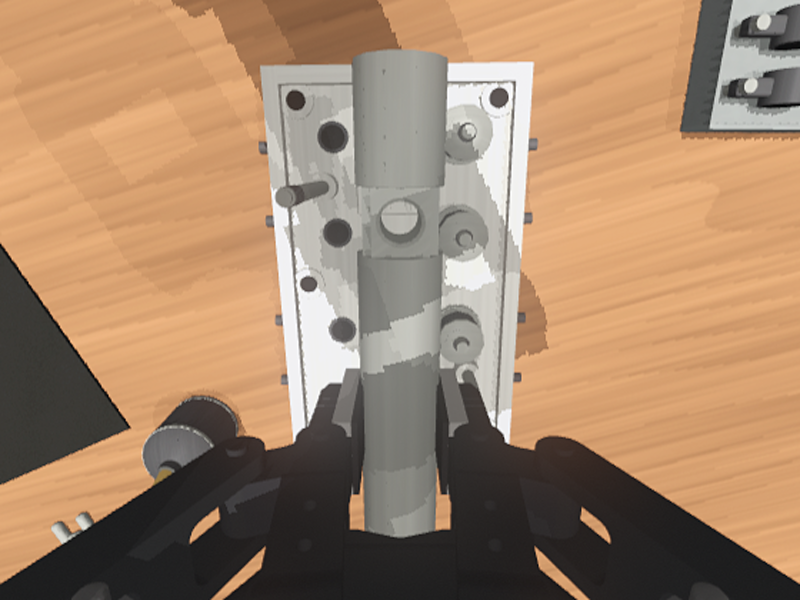

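View pics/sc9c.png

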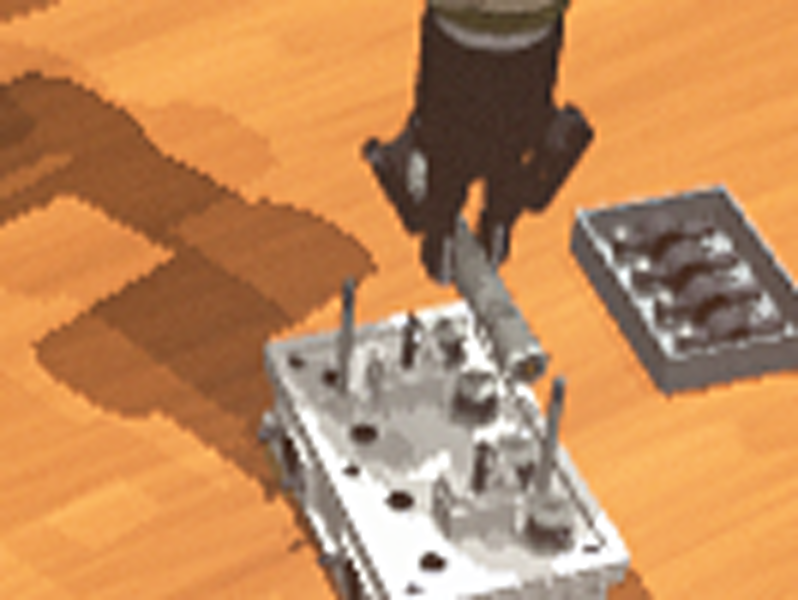

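View pics/si9c.png

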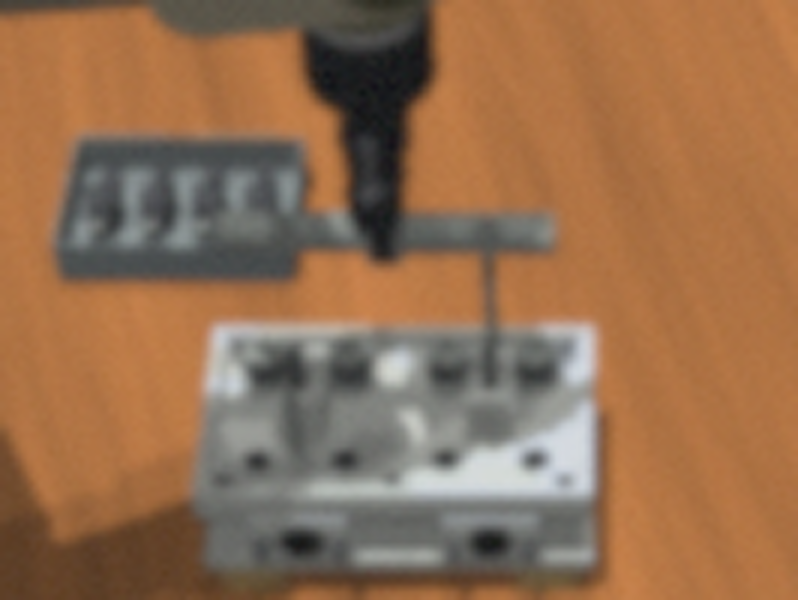

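```bash
cat > hp.py <<'E'
from model import *
def cam(n,th):
    i=ld(n); t=np.radians(th); y=np.array([np.sin(t),-np.cos(t),0]); T=i["camera_from_world"].copy()
    T[:3,3]=T[:3,3]+T[:3,:3]@(0.976*y)   # camera centre moved by -0.976 y
    i["camera_from_world"]=T; return i
E
python3 - <<'E'
from hp import *
i=cam('w9',163.33); 
pts={"cB":((283,197),190),"TL":((261,66),85),"TR":((534,62),85),"L2":((293,440),85),"R2":((508,440),85),
"spr1":((468,131),119),"spr2":((464,238),119),"spr3":((461,345),119)}
tcp=np.array([517.73,222.46]);t=np.radians(163.33);X=np.array([np.cos(t),np.sin(t)]);Y=np.array([np.sin(t),-np.cos(t)])
for k,((u,v),z) in pts.items():
    p=back(i,(u+.5)*.7-.5,(v+.5)*.7-.5,z); d=p[:2]-tcp; print(k,p.round(1),"tool",(d@X).round(1),(d@Y).round(1))
E
```

```text
cB [446.  196.3 190. ] tool 61.2 -45.6
TL [373.5 183.6  85. ] tool 127.0 -78.6
TR [415.8 332.1  85. ] tool 129.1 75.8
L2 [606.3 116.2  85. ] tool -115.3 -76.4
R2 [650.3 263.9  85. ] tool -115.1 77.7
spr1 [441.4 282.3 119. ] tool 90.3 35.4
spr2 [494.7 266.5 119. ] tool 34.7 35.6
spr3 [555.7 249.1 119. ] tool -28.8 36.4
```

```bash
python3 - <<'E'
from h import *
a=cv2.imread('pics/w9.png'); crop(a,180,30,110,80,7,'pics/w9a.png'); crop(a,180,110,110,80,7,'pics/w9b.png')
E
```

```text
(no output)
```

View pics/w9b.png

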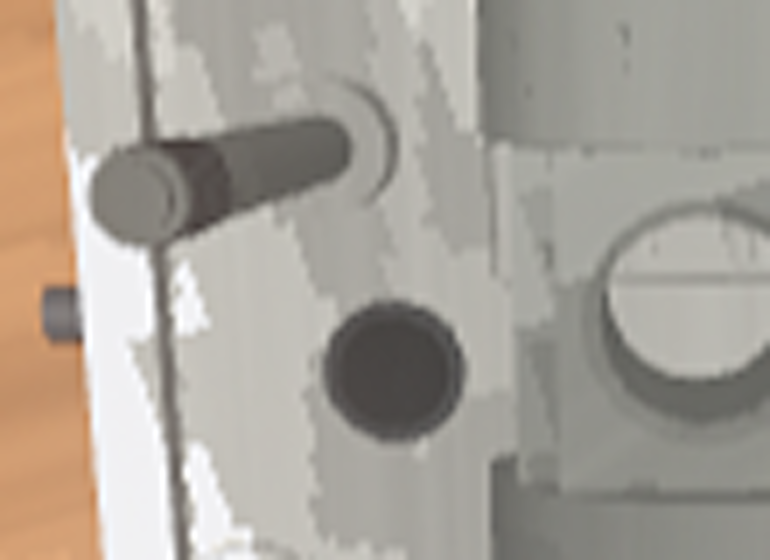

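```bash
python3 - <<'E'
from hp import *
i=cam('w9',163.33); tcp=np.array([517.73,222.46]);t=np.radians(163.33);X=np.array([np.cos(t),np.sin(t)]);Y=np.array([np.sin(t),-np.cos(t)])
for z in (252.5,253.3,254):
    p=back(i,279.8,154.6,z); d=p[:2]-tcp; print(z,d@X,d@Y)
E
```

```text
252.5 59.01501359779095 0.10934385835754325
253.3 59.105258450188735 0.10918745238936967
254 59.18422269603676 0.10905059716722978
```

Call:
apply_moves([
  [2,0.25,-0.1,0,-0.008],
  [2,0,0,1,0],
  [2,0,0,1.5,0],
  [2,0,0,1.5,0],
  [2,0,0,1,0],
  [2,0,0,0.7,0],
  [2,0,0,0,0],
  [2,0,0,0,0],
  [2,0,0,0,0],
])

```text
time_s: 14.12
eef_pos: [516.0, 222.1, 188.6]
ee_rot: [0.001, 0.14, 0.99, 0.0]
force: [-0.3, -0.2, -5.2]
grip_width: 0.257
```

```bash
python3 look.py w10;python3 - <<'E'
from h import *
from rig import ctrl
a=ctrl.capture('scene')[:,:,::-1];b=ctrl.capture('side')[:,:,::-1]
cv2.imwrite('pics/sc10.png',a);cv2.imwrite('pics/si10.png',b)
crop(a,280,110,100,75,8,'pics/sc10c.png');crop(b,180,120,100,75,8,'pics/si10c.png')
crop(cv2.imread('pics/w10.png'),230,115,100,75,8,'pics/w10c.png')
E
```

```text
14.1167 [515.99 222.13 188.57] th 163.88 z [ 1.4e-03  3.0e-04 -1.0e+00] F [-0.27 -0.16 -5.17] M [-0.03 -0.01  0.05] g 0.25740503092970973 tip 11.0
```

View pics/w10_b.png

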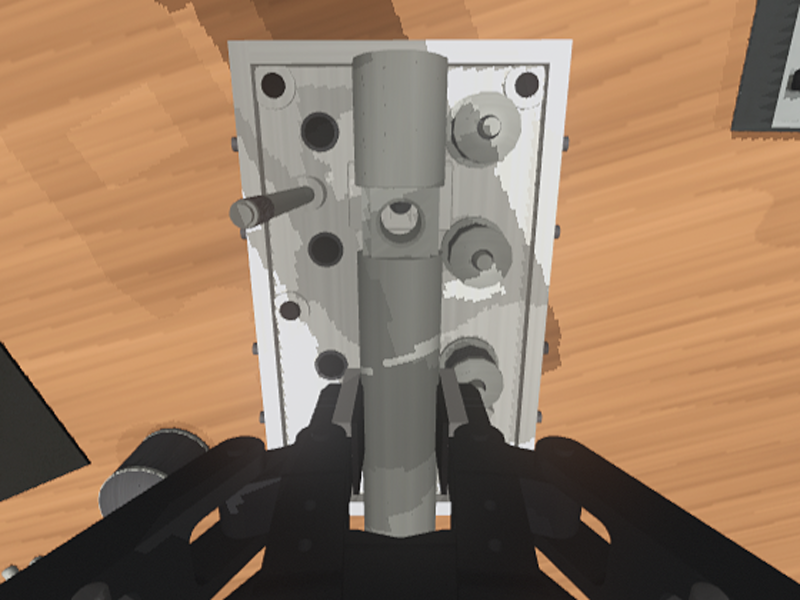

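View pics/w10c.png

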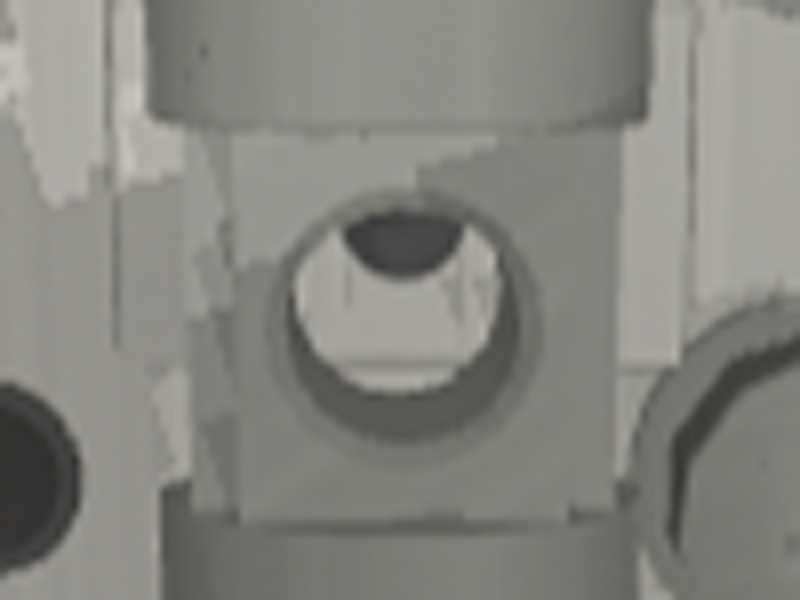

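View pics/sc10c.png

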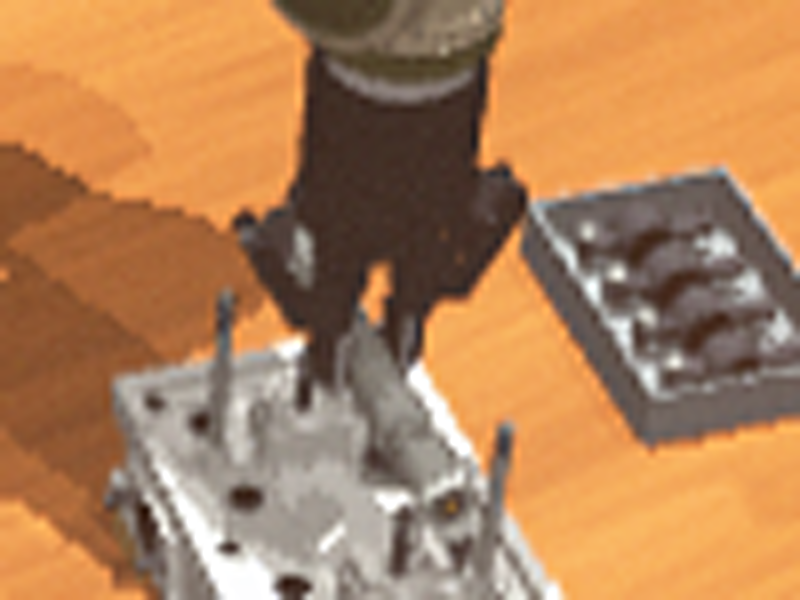

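View pics/si10c.png

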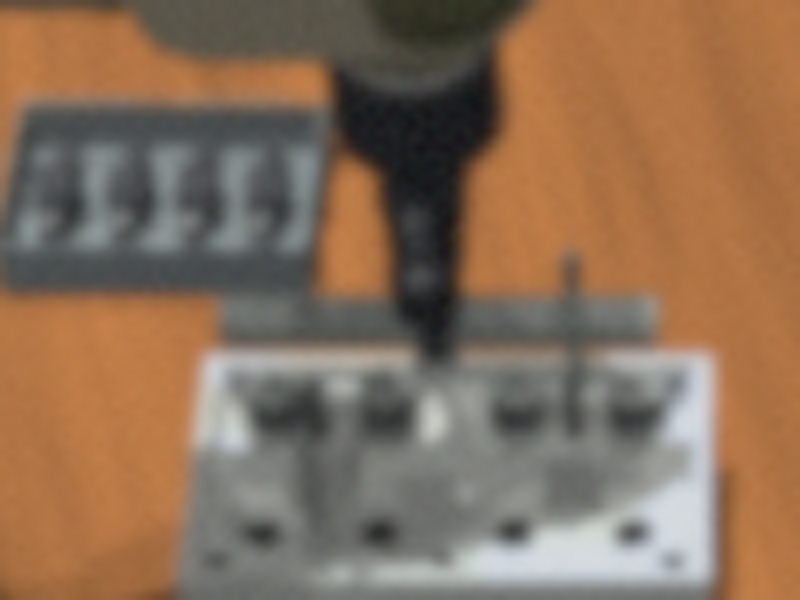

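```bash
python3 - <<'E'
from hp import *
i=cam('w10',163.88); tcp=np.array([515.99,222.13]);t=np.radians(163.88);X=np.array([np.cos(t),np.sin(t)]);Y=np.array([np.sin(t),-np.cos(t)])
f=lambda u,v:(230+(u+.5)/8-.5,115+(v+.5)/8-.5)
for n,p,z in(("stud bottom edge",(402,278),150),("stud L",(340,225),150),("stud R",(465,225),150),("holetop rim ctr",(406,326),198.3),("hole bottom lower edge",(398,392),179),("hole bot L",(292,295),179),("hole bot R",(502,295),179),
 ("top rim L",(272,326),198),("top rim R",(543,326),198),("top rim top",(405,190),198),("top rim bot",(405,462),198)):
    q=back(i,*f(*p),z); d=q[:2]-tcp; print(n,(d@X).round(2),(d@Y).round(2))
for n,p,z in (("cB",(242,213),190),("sp1",(490,126),119),("sp2",(484,260),119),("sp3",(480,385),119),("TL",(229,40),85),("TR",(573,40),85)):
    q=back(i,(p[0]+.5)*.7-.5,(p[1]+.5)*.7-.5,z); d=q[:2]-tcp; print(n,(d@X).round(2),(d@Y).round(2))
E
```

```text
stud bottom edge 56.23 0.17
stud L 59.59 -3.82
stud R 59.6 4.22
holetop rim ctr 58.86 0.27
hole bottom lower edge 53.02 -0.1
hole bot L 58.23 -5.81
hole bot R 58.24 5.5
top rim L 58.83 -6.01
top rim R 58.83 6.69
top rim top 65.05 0.22
top rim bot 52.42 0.23
cB 60.37 -43.76
sp1 88.2 36.8
sp2 32.93 37.32
sp3 -27.87 38.65
TL 126.94 -76.99
TR 127.07 78.46
```

Call:
apply_moves([
  [2,0.15,0,0.2,0],
  [2,0,0,0.5,0],
  [2,0,0,0.5,0],
  [2,0,0,0.35,0],
  [2,0,0,0.15,0],
  [2,0,0,0,0],
  [2,0,0,0,0],
  [2,0,0,0,0],
  [2,0,0,0,0],
  [2,0,0,0,0],
])

```text
time_s: 15.1
eef_pos: [514.2, 222.4, 171.0]
ee_rot: [0.0, 0.14, 0.99, 0.0]
force: [0.7, -0.2, -5.9]
grip_width: 0.257
```

```bash
python3 look.py w11;python3 - <<'E'
from h import *
from rig import ctrl
a=ctrl.capture('scene')[:,:,::-1];b=ctrl.capture('side')[:,:,::-1]
crop(a,280,110,100,75,8,'pics/sc11c.png');crop(b,180,120,100,75,8,'pics/si11c.png')
crop(cv2.imread('pics/w11.png'),230,115,100,75,8,'pics/w11c.png')
E
```

```text
15.1 [514.24 222.44 170.96] th 163.88 z [ 3.e-04  0.e+00 -1.e+00] F [ 0.73 -0.16 -5.88] M [ 0.01 -0.01  0.03] g 0.256712896216365 tip 11.0
```

View pics/w11c.png

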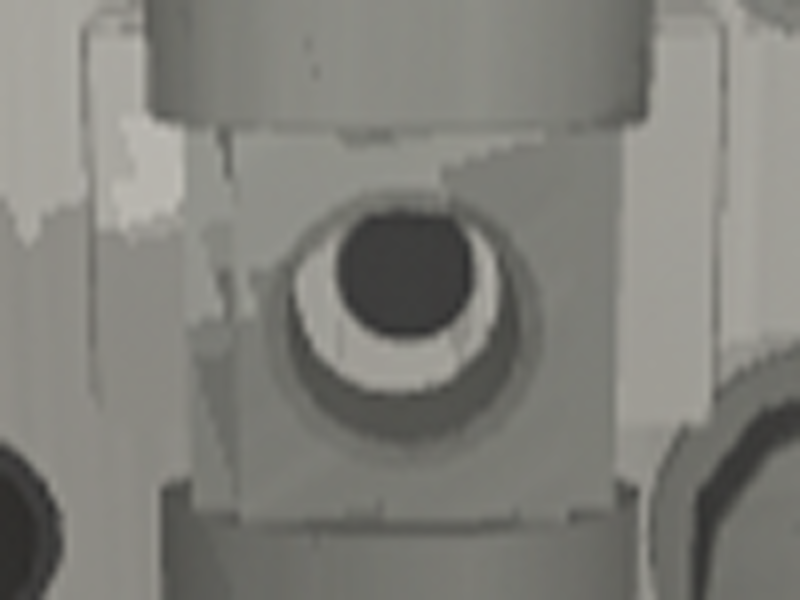

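View pics/sc11c.png

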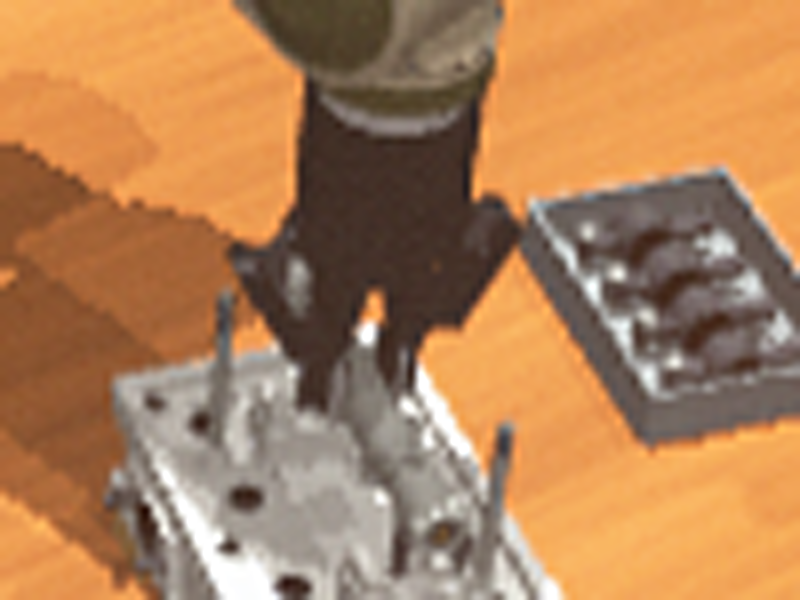

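View pics/si11c.png

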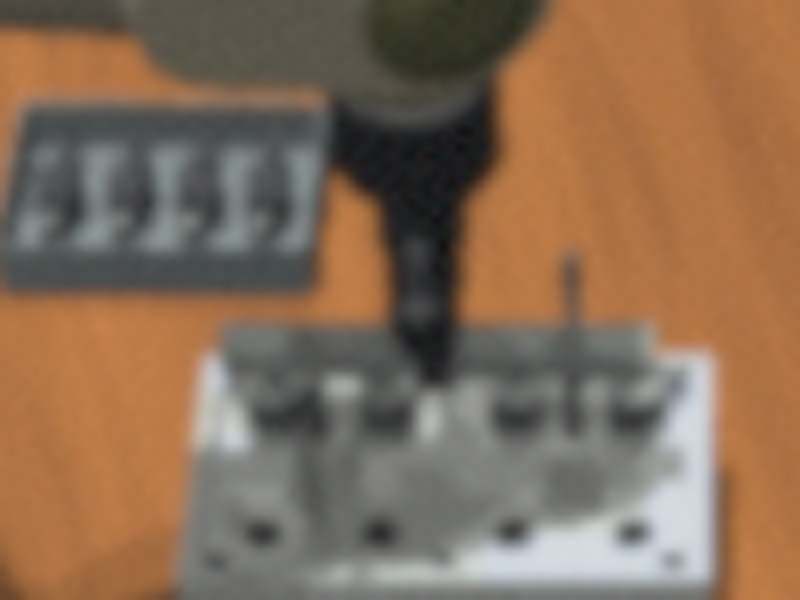

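```bash
python3 - <<'E'
from hp import *
i=cam('w11',163.88); tcp=np.array([514.24,222.44]);t=np.radians(163.88);X=np.array([np.cos(t),np.sin(t)]);Y=np.array([np.sin(t),-np.cos(t)])
f=lambda u,v:(230+(u+.5)/8-.5,115+(v+.5)/8-.5)
for n,p,z in(("stud bot",(405,340),150),("stud L",(336,272),150),("stud R",(474,272),150),("hole bottom lower edge",(398,393),161.6),("hole bot L",(292,295),161.6),("hole bot R",(502,295),161.6),
 ("top rim L",(271,326),180.7),("top rim R",(543,326),180.7),("top rim top",(405,190),180.7),("top rim bot",(405,462),180.7)):
    q=back(i,*f(*p),z); d=q[:2]-tcp; print(n,(d@X).round(2),(d@Y).round(2))
E
```

```text
stud bot 54.45 0.33
stud L 58.37 -3.68
stud R 58.37 4.34
hole bottom lower edge 53.01 -0.07
hole bot L 58.28 -5.78
hole bot R 58.28 5.52
top rim L 58.86 -6.01
top rim R 58.87 6.71
top rim top 65.07 0.25
top rim bot 52.47 0.26
```

```bash
python3 - <<'E'
from hp import *
i=cam('w11',163.88); tcp=np.array([514.24,222.44]);t=np.radians(163.88);X=np.array([np.cos(t),np.sin(t)]);Y=np.array([np.sin(t),-np.cos(t)])
im=cv2.imread('pics/w11.png').astype(float); sat=im[:,:,2]-im[:,:,0]; sat=cv2.GaussianBlur(sat,(0,0),.8)
P=[[],[]]
for r in range(60,270,10):
    m=sat[r]<35; 
    # contiguous deck around centre column
    l=280
    while l>0 and m[l]: l-=1
    k=280
    while k<559 and m[k]: k+=1
    o=[]
    for u in(l+.5,k-.5):
        q=back(i,u,r,85); d=q[:2]-tcp; o+=[d@X,d@Y]
    print(r,l,k,np.round(o,1)); P[0].append(o[:2]);P[1].append(o[2:])
for p in P:
    p=np.array(p); c=np.polyfit(p[:,0],p[:,1],1)
    for _ in range(4):
        e=p[:,1]-np.polyval(c,p[:,0]); k=abs(e-np.median(e))<1; c=np.polyfit(p[k,0],p[k,1],1)
    print("slope,off",c,k.sum())
E
python3 -c "
import sys;sys.path.insert(0,'.')"
```

```text
60 152 408 [105.5 -77.9 105.6  78.5]
70 153 407 [ 99.9 -77.9 100.   78.6]
80 154 406 [ 94.1 -77.9  94.2  78.6]
90 155 405 [ 88.3 -77.9  88.4  78.6]
100 153 407 [ 82.4 -79.9  82.4  80.6]
110 158 403 [ 76.3 -77.3  76.4  78.7]
120 159 402 [ 70.2 -77.4  70.3  78.7]
130 160 401 [ 63.9 -77.4  64.   78.8]
140 161 400 [ 57.6 -77.4  57.6  78.8]
150 149 399 [ 51.1 -86.   51.2  78.8]
160 143 398 [ 44.5 -90.8  44.6  78.9]
170 151 399 [ 37.8 -86.2  37.9  80.3]
180 165 395 [ 31.  -77.5  31.   78.3]
190 166 394 [ 24.  -77.5  24.1  78.3]
200 167 393 [ 16.9 -77.5  17.   78.3]
210 168 392 [  9.7 -77.5   9.8  78.4]
220 169 391 [  2.4 -77.5   2.4  78.4]
230 170 390 [ -5.1 -77.6  -5.   78.4]
240 171 389 [-12.7 -77.6 -12.7  78.5]
250 171 390 [-20.5 -78.3 -20.5  80. ]
260 173 387 [-28.4 -77.6 -28.4  78.5]
slope,off [-3.82471862e-04 -7.76172525e+01] 17
slope,off [2.30796961e-03 7.84648188e+01] 18
```

View pics/w11_b.png

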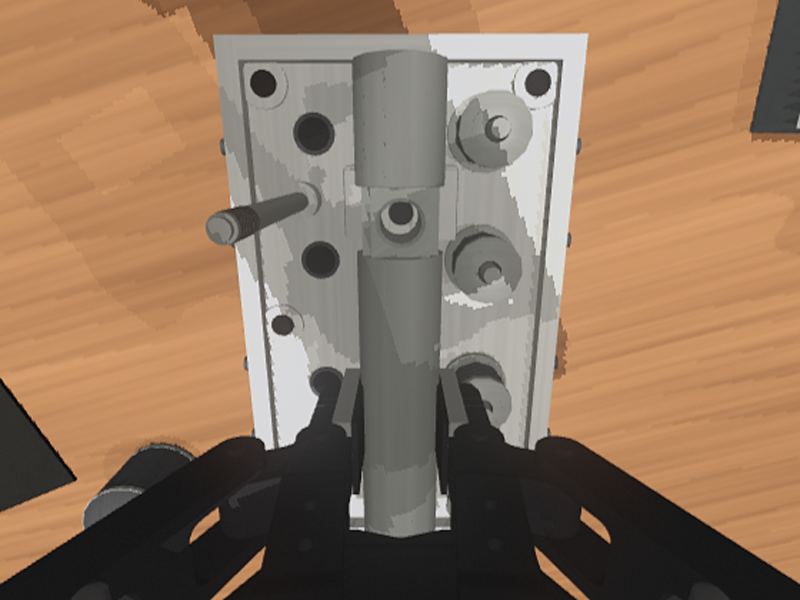

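Call:
apply_moves([
  [2,0,0.02,-0.05,0],
  [2,0,0,0,0],
  [2,0,0,0,0],
  [2,0,0,0,0],
  [2,0,0,0,0],
  [2,0,0,0,0],
])

```text
time_s: 15.75
eef_pos: [514.2, 222.6, 171.3]
ee_rot: [-0.0, 0.14, 0.99, -0.0]
force: [0.4, -0.4, -5.4]
grip_width: 0.254
```

```bash
python3 look.py w12; python3 - <<'E'
from h import *
from rig import ctrl
print(abs(ctrl.sense()["dq"]).max())
crop(cv2.imread('pics/w12.png'),230,115,100,75,8,'pics/w12c.png')
E
```

```text
15.75 [514.22 222.62 171.29] th 163.88 z [-1.e-04 -0.e+00 -1.e+00] F [ 0.43 -0.44 -5.41] M [0.   0.   0.02] g 0.25417828027370354 tip 11.0
0.002710788175995372
```

View pics/w12c.png

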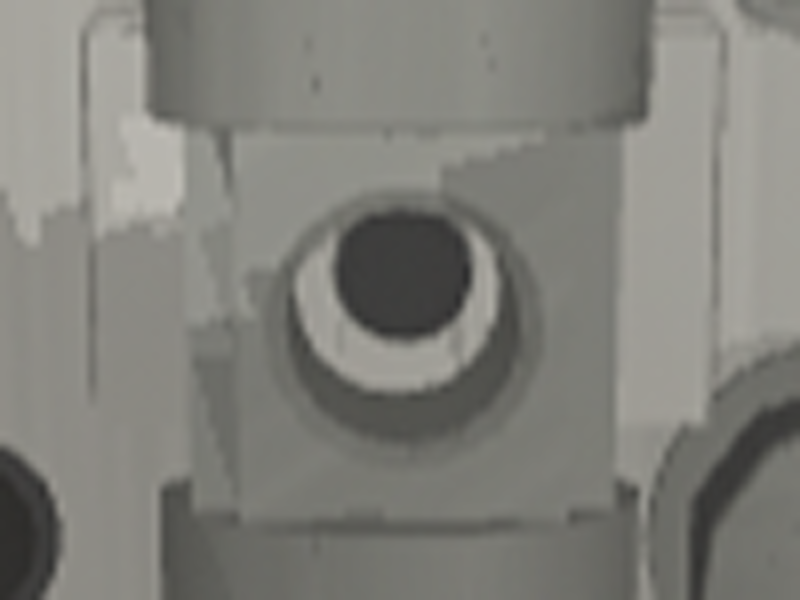

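The full stud tip shows through the hole (disc centred at about (403, 273) in the crop) and the arm is still, so I'm handing in.

```bash
python3 -c "
from rig import ctrl
print(ctrl.finish_job()); print(ctrl.sense()['time_s'])"
```

```text
the job is handed in; nothing more can be done
None
the job is handed in; nothing more can be done
```

I rolled the shaft about 1.1 rad on the mat with one two-finger stroke, gripped it mid-bar, and lifted it clear of the long cover studs. It is now held still, in the grip at 100 N, over the two pedestal studs. I handed in after about 16 s.

What the last checks showed:
- **Alignment:** Through the hole at the stud_b end, the whole stud tip is visible, and the hole sits within about 0.3 mm of it. The hole at the stud_a end was out of view. I judged it from the bar lying parallel to the head, which agreed to within about 0.001 rad.
- **Height:** The axis is at about 171.5 mm. That leaves about 9 mm from the studs to the round underside and about 12 mm to the hole mouths.
- **Upright and level:** The holes lean about 0.02 rad from upright, which I left uncorrected. The tool points straight down, and the bar looked level in the side view with no slip in the grip.
- **Contact:** I felt and saw no contact with the head or studs. The only load on the wrist is the shaft's weight, about 5.5 N. The fingertips may have brushed the mat lightly during the grasp, at about 6.5 N.
- **Other items:** The tray, and the oil can as far as it was in view, look unmoved. I did not go near the wrench or the rocker cover and did not check them at the end.

One disagreement: the wrist camera's stated position was about 1 mm off sideways compared with the fingers' symmetry in the picture. I corrected for it.

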